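# Load sample sleeves on a lever-clamp test manifold

### The job

Set up the rinse manifold for the next run: for every sleeve on the bench, swing open the clamp lever of the station of the same colour, push the sleeve fully down onto that station's spigot, and swing the lever fully shut over it. There may be fewer sleeves than stations: a station without a sleeve stays empty, and all three levers must be shut when you finish. Do not disturb the beaker, meter, brush and timer nearby.

Things in the scene. Friction and masses are not known exactly. Their poses are not given: they have to be found in the camera images.
- plate: flat aluminium drip plate, 220 (x) x 360 (y) x 8 mm, fixed to the bench; origin at the centre of its underside. The three clamp stations stand on it side by side, 130 mm apart along its y, in any colour order.
- station_blue: blue clamp station, fixed on the plate: grey block 130 (x) x 74 (y) x 35 mm high, with a coloured foot ring and a brass spigot (diameter 36, standing 30 mm above the block, top edge chamfered). Origin on the spigot's axis at the underside of the block, z up, x pointing away from the handle towards the hinge.
- seat_blue (a point): point on the blue spigot's axis at the block's top (35 mm above the station's origin): the underside centre of a fully seated sleeve comes here
- hinge_blue (a point): hinge axis of the blue lever (axis along the station's y), between two narrow cheeks 58 mm along the station's +x from the spigot's axis and 115 mm above its origin; same axes as the station
- handle_blue (a point): middle of the blue lever's plastic handle (50 long, 18 wide, 18 mm thick), 120 mm from the hinge axis; turns with the lever. Shut, the handle sticks out at the station's -x side, 62 mm from the spigot's axis
- lever_blue (a joint): angle of the blue clamp lever: 0 = shut (level, its rubber pad lying over the spigot, 2.5 mm above the top of a seated sleeve), 1.57 = straight up, 1.75 = open stop. It is stiff (about 1.5 N at the handle) and stays where it is left; the bar is 14 mm wide and 12 mm thick
- sleeve_blue: loose rigid blue plastic sleeve (open tube), 70 mm long overall: tube of outside diameter 48 and bore 40 (straight through) with a foot flange of diameter 72, 10 mm thick; stands upright on the flange; origin at the centre of its underside, z along its axis. May be absent (None)
- station_yellow: yellow clamp station, fixed on the plate: grey block 130 (x) x 74 (y) x 35 mm high, with a coloured foot ring and a brass spigot (diameter 36, standing 30 mm above the block, top edge chamfered). Origin on the spigot's axis at the underside of the block, z up, x pointing away from the handle towards the hinge.
- seat_yellow (a point): point on the yellow spigot's axis at the block's top (35 mm above the station's origin): the underside centre of a fully seated sleeve comes here
- hinge_yellow (a point): hinge axis of the yellow lever (axis along the station's y), between two narrow cheeks 58 mm along the station's +x from the spigot's axis and 115 mm above its origin; same axes as the station
- handle_yellow (a point): middle of the yellow lever's plastic handle (50 long, 18 wide, 18 mm thick), 120 mm from the hinge axis; turns with the lever. Shut, the handle sticks out at the station's -x side, 62 mm from the spigot's axis
- lever_yellow (a joint): angle of the yellow clamp lever: 0 = shut (level, its rubber pad lying over the spigot, 2.5 mm above the top of a seated sleeve), 1.57 = straight up, 1.75 = open stop. It is stiff (about 1.5 N at the handle) and stays where it is left; the bar is 14 mm wide and 12 mm thick
- sleeve_yellow: loose rigid yellow plastic sleeve (open tube), 70 mm long overall: tube of outside diameter 48 and bore 40 (straight through) with a foot flange of diameter 72, 10 mm thick; stands upright on the flange; origin at the centre of its underside, z along its axis. May be absent (None)
- station_red: red clamp station, fixed on the plate: grey block 130 (x) x 74 (y) x 35 mm high, with a coloured foot ring and a brass spigot (diameter 36, standing 30 mm above the block, top edge chamfered). Origin on the spigot's axis at the underside of the block, z up, x pointing away from the handle towards the hinge.
- seat_red (a point): point on the red spigot's axis at the block's top (35 mm above the station's origin): the underside centre of a fully seated sleeve comes here
- hinge_red (a point): hinge axis of the red lever (axis along the station's y), between two narrow cheeks 58 mm along the station's +x from the spigot's axis and 115 mm above its origin; same axes as the station
- handle_red (a point): middle of the red lever's plastic handle (50 long, 18 wide, 18 mm thick), 120 mm from the hinge axis; turns with the lever. Shut, the handle sticks out at the station's -x side, 62 mm from the spigot's axis
- lever_red (a joint): angle of the red clamp lever: 0 = shut (level, its rubber pad lying over the spigot, 2.5 mm above the top of a seated sleeve), 1.57 = straight up, 1.75 = open stop. It is stiff (about 1.5 N at the handle) and stays where it is left; the bar is 14 mm wide and 12 mm thick
- sleeve_red: loose rigid red plastic sleeve (open tube), 70 mm long overall: tube of outside diameter 48 and bore 40 (straight through) with a foot flange of diameter 72, 10 mm thick; stands upright on the flange; origin at the centre of its underside, z along its axis. May be absent (None)
- beaker: empty glass beaker, diameter 72, 95 mm high, bystander; origin at the centre of its underside
- meter: white hand-held meter lying flat, 75 x 150 x 24 mm, bystander; origin at the centre of its underside
- brush: wooden-handled brush, 170 mm long, lying flat, bystander
- timer: black round stop timer, diameter 56, 16 mm thick, lying flat, bystander
Not all that is in view belongs to the job. There is more than one size of the sleeve_red; the job needs the larger.

How it is judged:
On the way:
1. a clamp lever has been swung open (value of joint any of lever_blue, lever_yellow, lever_red above 0.5 rad), for 0.1 s.
At the end, for the whole second after the job is handed in: every sleeve present stands on the spigot of its own colour, pushed home (within 6 mm of the spigot's axis, underside within 4 mm of the block's top, upright within 0.1 rad) and at rest, and all three levers are shut (within 0.06 rad) (value of joint each of lever_blue, lever_yellow, lever_red below 0.06 rad and horizontal distance between sleeve_blue and seat_blue below 0.006 m and z of sleeve_blue in the frame of seat_blue between -0.004 and 0.004 m and angle between each of sleeve_blue, sleeve_yellow, sleeve_red's own z axis and vertical below 0.1 rad and linear speed of each of sleeve_blue, sleeve_yellow, sleeve_red below 0.03 m/s and horizontal distance between sleeve_yellow and seat_yellow below 0.006 m and z of sleeve_yellow in the frame of seat_yellow between -0.004 and 0.004 m and horizontal distance between sleeve_red and seat_red below 0.006 m and z of sleeve_red in the frame of seat_red between -0.004 and 0.004 m); the robot touches nothing.
It fails at once if the beaker is disturbed (moved more than 25 mm) (distance of beaker from where it was at the start of the episode above 0.025 m).
It fails at once if the meter is disturbed (moved more than 25 mm) (distance of meter from where it was at the start of the episode above 0.025 m).
It fails at once if the brush is disturbed (moved more than 25 mm) (distance of brush from where it was at the start of the episode above 0.025 m).
It fails at once if the timer is disturbed (moved more than 25 mm) (distance of timer from where it was at the start of the episode above 0.025 m).
Of sleeve_blue, sleeve_yellow, sleeve_red only 2 to 3 are there at a start; the rules pass over those that are not, and their reading is None.
At some moment in a run one of sleeve_blue, sleeve_yellow, sleeve_red may be knocked a few centimetres aside while the robot is not near it.
It also fails if it takes over 210 s, if anything falls off the work surface, if the arm or the gripper's body presses on something with over 40 N, if the wrist force passes 120 N, or if a joint passes its speed limit or range.

### The arm

A 6-joint arm with a two-finger parallel gripper is mounted at the origin on the work surface. World frame = base frame: x ahead of the robot, y to its left, z up, the work surface at z = 0. Lengths are in m, angles in rad, forces in N, time in s.
With the tool pointing down it reaches from about 0.275 to 0.85 m from the base axis. Payload 19 kg.
Tool frame: the origin (TCP) lies at the very end of the fingers, on their centre line; the grasp point (between the pads) lies 19 mm behind it; x points along the fingers, z is the direction in which the jaws open and shut, and the axes are right-handed (so a half turn about x gives the same grasp; the last joint's range is limited). The gripper opens to 85 mm and grips with 20 to 120 N. Pads are 22 mm wide; open, the fingers measure 114 mm over their backs; the gripper's body (76 mm by 85 mm) begins 54 mm behind the grasp point. The pads swing forward as they close: fully open they stand 13 mm farther back than shut.
Start: joints at [1.042, 0.15, 1.437, -0, 1.554, -0.134], TCP at [0.221, 0.531, 0.231] pointing down, gripper open.
Joint ranges: [-2.8, 2.8], [-0.68, 2.1], [0.12, 2.68], [-1.39, 4.53], [0.16, 2.79], [-2.81, 2.81]. Speed limits (rad/s): [1.89, 1.89, 2.22, 3.01, 3.01, 3.01].

### API

Orientations are given as a 3x3 rotation matrix whose columns are the frame's x, y, z axes.
In Python, from cell import get_state, camera, close_job gives the robot as it stands.
- The arm moves only by the tool play_rows, never from a script. Its argument "increments" is a list of rows, each a list of 4 numbers: the shift along the tool's x, y, z in mm, then the turn about the tool's x in rad. A call has exactly 10 rows; each row is the pose to reach, as a shift and turn from the pose measured when the call began, along the tool's axes at that moment; what a row does not reach only later rows make up. A row lasts 1/12 s, in which the tool goes at most 41.7 mm and 7.16 degrees, less where a joint would pass 70% of its speed; a pose out of reach is approached as far as the arm can. A call with a gripper value outside its range is refused whole. "gripper" is the opening, from 0 (shut) to 1 (fully open), set as the call begins (left out, the last holds). The fingers move at their own pace and stop on an object; "force" is the grip in N (left out, the last holds). Time passes only in rows, so rows that repeat a pose let the fingers close, or fill a call up. It gives the time, the measured TCP pose, the force and the opening at its end, in the units of the state.
- get_state(): the state, without advancing time (a new reading comes with each control period).
- camera(name): name is "side" or "top"; returns a dict with "img" (384x512x3 uint8, red, green, blue), "z_map" (384x512 float32, m along the optical axis (not along the pixel's ray), 0 where there is no reading), "intrinsics" (3x3 intrinsics, pixels), "D" ([k1, k2, p1, p2, k3] as OpenCV has them; the pictures are not rectified), "rvec" (rotation vector, rad) and "tvec" (3), from world to camera coordinates, as OpenCV has them. Camera axes: x right, y down, z forward; pixel columns grow to the right and rows downward; lengths in m; the calibration is good to about 2 mm. A picture is of the moment at which its call begins.
- close_job(): hands the job in, once; it reports no verdict.
The state is a dict: "t": time; "q": joint angles; "joint_vel": joint speeds; "joint_efforts": joint torques, N m; "tcp_pos": TCP position; "tool_rot": TCP orientation; "ft_force": force on the tool from outside, world axes, zero at the start; "wrist_torque": the same for the moment, N m; "opening": finger opening in m.
Only numpy, scipy, OpenCV 4.12 (cv2) and the standard library are available. Lean on these libraries where they do the work, as an engineer would, in place of code of your own. Each camera call takes 0.05 s, during which the arm holds its last target.

## Working session

There is one attempt and no reset: what is moved stays moved. The work goes in short steps, Python scripts to look and compute and a tool call to move; the robot and the scene stay as the last step left them, time stands still between calls to the robot, and variables do not carry over. Pictures are saved under pics/ and viewed, and the job is handed in when it is done.

Besides the shell and the picture viewer there is one more tool, called after "Call:" by a JSON object that holds its "name" and its "arguments". play_rows: Moves the arm, as the interface text tells. Its arguments: {"type":"object","properties":{"increments":{"type":"array"},"gripper":{"type":"number"},"force":{"type":"number"}},"required":["increments"]}

```bash
mkdir -p pics; ls
cat > h.py <<'E'
import numpy as np,cv2
from cell import get_state,camera,close_job
def snap(name,fn):
    c=camera(name); cv2.imwrite('pics/'+fn,cv2.cvtColor(c['img'],cv2.COLOR_RGB2BGR)); np.savez('pics/'+fn+'.npz',**c); return c
def cloud(c):
    h,w=c['z_map'].shape; K=np.array(c['intrinsics']);D=np.array(c['D'])
    u,v=np.meshgrid(np.arange(w),np.arange(h))
    p=cv2.undistortPoints(np.stack([u,v],-1).reshape(-1,1,2).astype(np.float64),K,D).reshape(h,w,2)
    z=c['z_map']; P=np.dstack([p[...,0]*z,p[...,1]*z,z]).reshape(-1,3)
    R,_=cv2.Rodrigues(np.array(c['rvec'])); W=(P-np.array(c['tvec']).reshape(1,3))@R
    W=W.reshape(h,w,3); W[z==0]=np.nan; return W
E
python3 - <<'E'
from h import *
for n in ['top','side']:
    c=snap(n,n+'0.png'); R=cv2.Rodrigues(np.array(c['rvec']))[0]; print(n,-R.T@np.array(c['tvec']).ravel(),R[2])
s=get_state(); print(s)
E
```

```text
pics
top [0.40389364 0.04885421 1.19783998] [ 0.15768176 -0.01037949 -0.98743543]
side [ 0.40956817 -0.94719422  1.08936503] [ 0.12594523  0.70149813 -0.70145433]
{'t': 0.1, 'q': array([ 1.04198937e+00,  1.50927690e-01,  1.43794862e+00,  1.97145389e-05,
        1.55382153e+00, -1.34036655e-01]), 'joint_vel': array([ 0.00086638, -0.00218725, -0.00088177, -0.00027867,  0.00029634,
        0.00060654]), 'joint_efforts': array([ 5.19497567e-03, -7.14383769e+01, -5.71788597e+01, -1.49455486e-04,
        7.17873161e-03, -8.41363885e-05]), 'tcp_pos': array([0.22105997, 0.53056438, 0.2307497 ]), 'tool_rot': array([[-5.74587897e-04, -9.23084749e-01,  3.84596173e-01],
       [-9.44280638e-04,  3.84596566e-01,  9.23084281e-01],
       [-9.99999389e-01,  1.67226336e-04, -1.09263559e-03]]), 'ft_force': array([ 0.70940507,  0.49541345, -0.42692826]), 'wrist_torque': array([-0.00607543, -0.05826196,  0.01280837]), 'opening': 0.08556857713021208}
```

View pics/top0.png

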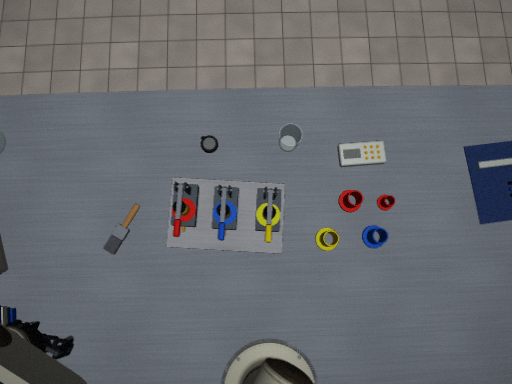

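View pics/side0.png

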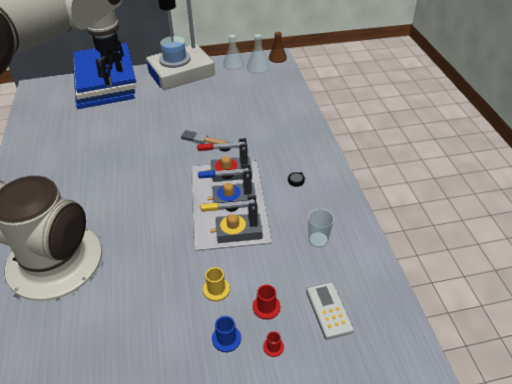

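The top view shows the plate with red, blue and yellow stations at about (180,210), (225,210) and (268,212). The yellow, red and blue sleeves are at (327,239), (350,201) and (375,236), and the small red decoy is at (386,201). The side view agrees. Next I'll measure positions.

```bash
cat >> h.py <<'E'
def seg(c,col):
    hsv=cv2.cvtColor(c['img'],cv2.COLOR_RGB2HSV); H,S,V=hsv[...,0],hsv[...,1],hsv[...,2]
    ok=(S>150)&(V>60)
    if col=='red': return ok&((H<6)|(H>172))
    if col=='yellow': return ok&(H>22)&(H<34)
    if col=='blue': return ok&(H>105)&(H<125)
def fitc(P):
    A=np.c_[2*P[:,:2],np.ones(len(P))]; b=(P[:,:2]**2).sum(1); s=np.linalg.lstsq(A,b,rcond=None)[0]
    return s[:2],np.sqrt(s[2]+s[0]**2+s[1]**2)
def blobs(c,mina=25):
    W=cloud(c)
    for col in ['red','yellow','blue']:
        m=seg(c,col).astype(np.uint8); n,l,st,ce=cv2.connectedComponentsWithStats(m)
        for i in range(1,n):
            if st[i,4]<mina: continue
            P=W[l==i]; P=P[~np.isnan(P[:,0])]
            yield col,ce[i],P
E
python3 - <<'E'
from h import *
for n in ['top','side']:
    d=np.load(f'pics/{n}0.png.npz'); c={k:d[k] for k in d}
    for col,ce,P in blobs(c):
        print(n,col,ce.round(),len(P),'med',np.median(P,0).round(3),'min',np.percentile(P,2,axis=0).round(3),'max',np.percentile(P,98,axis=0).round(3))
E
```

```text
top red [349. 201.] 233 med [ 0.548 -0.262  0.01 ] min [ 0.524 -0.298  0.004] max [ 0.591 -0.24   0.071]
top red [384. 202.] 126 med [ 0.548 -0.378  0.007] min [ 0.528 -0.408 -0.   ] max [ 0.573 -0.364  0.049]
top red [184. 216.] 306 med [0.515 0.242 0.043] min [0.456 0.214 0.038] max [0.57  0.259 0.137]
top yellow [267. 220.] 347 med [ 0.503 -0.002  0.044] min [ 0.436 -0.042  0.038] max [0.548 0.023 0.133]
top yellow [326. 239.] 264 med [ 0.437 -0.183  0.011] min [ 0.407 -0.215  0.004] max [ 0.472 -0.16   0.071]
top blue [491. 181.] 2631 med [ 0.608 -0.747  0.002] min [ 0.485 -0.821 -0.002] max [ 0.734 -0.681  0.007]
top blue [224. 218.] 345 med [0.511 0.121 0.043] min [0.445 0.089 0.038] max [0.558 0.154 0.136]
top blue [373. 236.] 255 med [ 0.441 -0.329  0.01 ] min [ 0.41  -0.362  0.003] max [ 0.475 -0.307  0.071]
top blue [ 11. 315.] 38 med [0.229 0.777 0.02 ] min [0.211 0.774 0.016] max [0.247 0.782 0.026]
side red [205. 146.] 90 med [0.48  0.245 0.133] min [0.458 0.238 0.123] max [0.502 0.257 0.139]
side red [233. 165.] 46 med [0.564 0.24  0.044] min [0.548 0.224 0.04 ] max [0.
[... 640 characters left out ...]
  0.071]
side blue [123.  69.] 585 med [0.227 0.835 0.089] min [0.175 0.571 0.073] max [0.261 1.074 0.269]
side blue [87. 70.] 1035 med [0.078 0.883 0.089] min [0.021 0.481 0.074] max [0.183 1.065 0.273]
side blue [153.  74.] 90 med [0.338 0.881 0.042] min [0.32  0.824 0.014] max [0.355 0.942 0.065]
side blue [105.  99.] 505 med [0.137 0.768 0.022] min [0.029 0.753 0.001] max [0.246 0.784 0.041]
side blue [207. 174.] 91 med [0.469 0.12  0.132] min [0.446 0.114 0.122] max [0.489 0.129 0.136]
side blue [228. 194.] 164 med [0.524 0.109 0.044] min [0.494 0.086 0.039] max [0.561 0.141 0.049]
side blue [226. 335.] 757 med [ 0.444 -0.355  0.029] min [ 0.414 -0.375  0.006] max [ 0.475 -0.321  0.072]
```

Run:
```python
import cv2
a=cv2.imread('pics/top0.png'); cv2.imwrite('pics/top0z.png',cv2.resize(a[170:260,160:290],None,fx=6,fy=6,interpolation=cv2.INTER_CUBIC))
cv2.imwrite('pics/top0y.png',cv2.resize(a[180:260,300:410],None,fx=7,fy=7,interpolation=cv2.INTER_CUBIC))
a=cv2.imread('pics/side0.png'); cv2.imwrite('pics/side0z.png',cv2.resize(a[120:250,170:290],None,fx=4,fy=4,interpolation=cv2.INTER_CUBIC))
```

```text
(no output)
```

View pics/top0z.png

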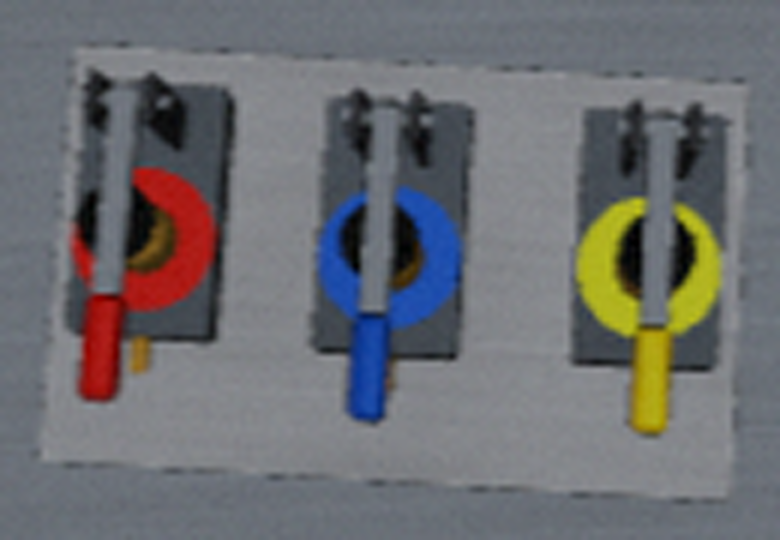

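View pics/side0z.png

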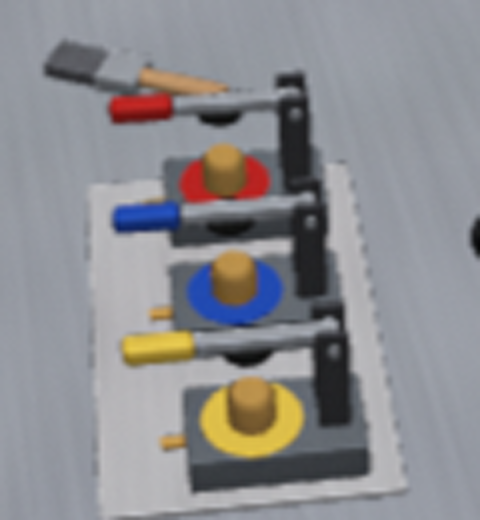

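Run:
```python
from h import *
from scipy.optimize import least_squares
def mf(P,R):  # medial circle fit by radius bound: fit with fixed radius to outer boundary
    f=lambda p: np.hypot(P[:,0]-p[0],P[:,1]-p[1])-R
    return least_squares(f,P[:,:2].mean(0),loss='soft_l1',f_scale=0.002).x
for n in ['top','side']:
    d=np.load(f'pics/{n}0.png.npz'); c={k:d[k] for k in d}; W=cloud(c)
    print(n)
    # brass / plate: spigot top z 0.073 ; 
    for name,(cx,cy) in dict(red=(.54,.245),blue=(.527,.116),yel=(.518,-.015)).items():
        D=np.hypot(W[...,0]-cx,W[...,1]-cy)
        m=(D<.03)&(abs(W[...,2]-.073)<.003)
        P=W[m]; print(name,'spigottop',len(P),P.mean(0).round(4) if len(P) else '',np.ptp(P,axis=0).round(3) if len(P) else '')
    for col,ce,P in blobs(c):
        if n=='top' and ce[0]>450 or ce[1]<110 and n=='side' or ce[0]<50: continue
        z=P[:,2]
        if P[:,1].mean()<-.1:
            t=P[z>np.percentile(z,99)-.006]; fl=P[z<.016]
            print(col,'rim',len(t),t.mean(0).round(4),fitc(t)[0].round(4),fitc(t)[1].round(4))
            tu=P[(z>.02)&(z<.062)]
            if n=='side': print('  tube fit R24',mf(tu,.024).round(4))
        else:
            hd=P[z>.126]; 
            if len(hd)>10: 
                cen=(hd.min(0)+hd.max(0))/2; mm,vec=np.linalg.eigh(np.cov(hd[:,:2].T)); print(col,'handle',len(hd),hd.mean(0).round(4),cen.round(4),vec[:,1].round(3))
            r=P[(z<.05)]
            if len(r)>10: print(col,'ring',len(r),r.min(0).round(4),r.max(0).round(4))
```

```text
top
red spigottop 12 [0.5307 0.2395 0.0717] [0.021 0.015 0.004]
blue spigottop 1 [0.512  0.1185 0.0713] [0. 0. 0.]
yel spigottop 0  
red rim 51 [ 0.5566 -0.2706  0.0691] [ 0.5574 -0.2725] 0.0219
red rim 21 [ 0.5489 -0.3871  0.0475] [ 0.5498 -0.3856] 0.0145
red handle 96 [0.4769 0.251  0.1328] [0.4771 0.2524 0.1329] [-0.998  0.061]
red ring 206 [0.4687 0.2119 0.0078] [0.5735 0.2853 0.0482]
yellow handle 93 [ 0.4563 -0.0047  0.1301] [ 0.463  -0.0047  0.1308] [-0.997  0.077]
yellow ring 234 [ 0.4838 -0.0448  0.0351] [0.5521 0.0259 0.0484]
yellow rim 56 [ 0.4392 -0.1932  0.0691] [ 0.4392 -0.1923] 0.0221
blue handle 98 [0.466  0.1266 0.1322] [0.4674 0.1266 0.1317] [-0.997  0.072]
blue ring 229 [0.4905 0.0865 0.0359] [0.5611 0.157  0.0487]
blue rim 59 [ 0.4432 -0.3414  0.0681] [ 0.4427 -0.3404] 0.0215
side
red spigottop 35 [0.5411 0.2443 0.073 ] [0.027 0.03  0.006]
blue spigottop 51 [0.5263 0.117  0.0732] [0.029 0.033 0.006]
yel spigottop 65 [ 0.5172 -0.013   0.0731] [0.03  0.035 0.005]
red handle 78 [0.4802 0.2465 0.1332] [0.48   0.2477 0.1338] [-0.996  0.089]
red ring 46 [0.5476 0.2209 0.0388] [0.5745 0.2712 0.0476]
red ring 53 [0.5047 0.2283 0.0393] [0.5316 0.2786 0.0492]
red rim 76 [ 0.5609 -0.2778  0.0697] [ 0.5584 -0.2756] 0.0215
  tube fit R24 [ 0.5579 -0.276 ]
red rim 41 [ 0.5505 -0.3909  0.0492] [ 0.5506 -0.3881] 0.015
  tube fit R24 [ 0.5372 -0.3821]
yellow handle 81 [ 0.4582 -0.0104  0.1313] [ 0.4581 -0.01    0.1316] [-0.999  0.053]
yellow ring 200 [ 0.4839 -0.0457  0.0393] [0.5536 0.0201 0.0499]
yellow rim 71 [ 0.4396 -0.1981  0.0694] [ 0.4415 -0.1959] 0.0213
  tube fit R24 [ 0.4422 -0.1958]
blue handle 77 [0.4683 0.1208 0.1321] [0.4681 0.1212 0.1321] [-0.995  0.101]
blue ring 161 [0.4928 0.0848 0.0378] [0.5635 0.149  0.0492]
blue rim 92 [ 0.4435 -0.3446  0.0703] [ 0.4449 -0.3432] 0.0213
  tube fit R24 [ 0.4455 -0.3434]
```

```bash
cat >> h.py <<'E'
YAW=-0.085; EX=np.array([np.cos(YAW),np.sin(YAW),0]); EY=np.array([-np.sin(YAW),np.cos(YAW),0])
SP=dict(red=np.array([.540,.2465,0]),blue=np.array([.5275,.1185,0]),yellow=np.array([.518,-.012,0]))
def hand(c,th,r=.120):
    h=SP[c]+.058*EX; h[2]=.123
    return h-r*np.cos(th)*EX+np.array([0,0,r*np.sin(th)])
def inc(target,s=None):
    s=s or get_state(); R=s['tool_rot']; d=R.T@(np.array(target)-s['tcp_pos'])*1000
    z=R[:,2]; a=np.arctan2(z[1],z[0])-np.arctan2(EY[1],EY[0]); a=(a+np.pi/2)%np.pi-np.pi/2
    return d.round(1),round(a,3)
E
python3 - <<'E'
from h import *
for c in SP: print(c,hand(c,0))
g=hand('red',0); print(inc(g+[0,0,.07]))
E
```

```text
red [0.47822384 0.25176366 0.123     ]
blue [0.46572384 0.12376366 0.123     ]
yellow [ 0.45622384 -0.00673634  0.123     ]
(array([  37.9, -344.6, -158.4]), np.float64(-0.31))
```

Call:
{"name": "play_rows", "arguments": {"increments": [[4, -34, -16, -0.06], [8, -69, -32, -0.12], [12, -103, -48, -0.18], [16, -138, -63, -0.25], [20, -172, -79, -0.31], [24, -207, -95, -0.31], [28, -241, -111, -0.31], [32, -276, -127, -0.31], [36, -310, -143, -0.31], [38, -345, -158, -0.31]], "gripper": 1.0}}

```text
t: 0.93
tcp_pos: [0.4793, 0.2502, 0.1923]
tool_rot: [[-0.001, -0.996, 0.085], [-0.001, 0.085, 0.996], [-1.0, 0.001, -0.001]]
ft_force: [0.6, 0.8, 1.2]
opening: 0.0853
```

Run:
```python
from h import *
s=get_state(); print(s['tcp_pos'],s['tool_rot'].round(3))
g=hand('red',0); print(inc(g-[0,0,.019]))
```

```text
[0.47934815 0.25022862 0.19227811] [[-0.001 -0.996  0.085]
 [-0.001  0.085  0.996]
 [-1.     0.001 -0.001]]
(array([88.3,  1.1,  1.5]), np.float64(0.0))
```

Call:
{"name": "play_rows", "arguments": {"increments": [[20, 0, 0, 0], [40, 1, 1, 0], [60, 1, 1, 0], [75, 1, 1, 0], [88, 1, 1, 0], [88, 1, 1, 0], [88, 1, 1, 0], [88, 1, 1, 0], [88, 1, 1, 0], [88, 1, 1, 0]], "gripper": 0.5, "force": 30}}

```text
t: 1.77
tcp_pos: [0.4787, 0.2514, 0.1052]
tool_rot: [[-0.0, -0.996, 0.085], [-0.001, 0.085, 0.996], [-1.0, -0.0, -0.001]]
ft_force: [0.3, -0.2, 0.5]
opening: 0.0427
```

Call:
{"name": "play_rows", "arguments": {"increments": [[0, 0, 0, 0], [0, 0, 0, 0], [0, 0, 0, 0], [0, 0, 0, 0], [0, 0, 0, 0], [0, 0, 0, 0], [0, 0, 0, 0], [0, 0, 0, 0], [0, 0, 0, 0], [0, 0, 0, 0]], "gripper": 0.0, "force": 30}}

```text
t: 2.6
tcp_pos: [0.4789, 0.2521, 0.1056]
tool_rot: [[0.001, -0.996, 0.084], [0.001, 0.084, 0.996], [-1.0, -0.001, 0.001]]
ft_force: [0.6, 5.7, 1.0]
opening: 0.0176
```

Run:
```python
from h import *
s=get_state(); print(s['tcp_pos'],s['opening'],s['ft_force'])
snap('side','s1.png');
a=cv2.imread('pics/s1.png'); cv2.imwrite('pics/s1z.png',cv2.resize(a[40:260,100:320],None,fx=2.5,fy=2.5,interpolation=cv2.INTER_CUBIC))
r=.120
for th in np.linspace(0,1.68,21): print(round(th,2),(r*np.sin(th)*-1000).round(0),(-r*(1-np.cos(th))*1000).round(0))
```

```text
[0.47890285 0.2520814  0.10560868] 0.017575417956025723 [0.58901202 5.67324203 0.9528574 ]
0.0 -0.0 -0.0
0.08 -10.0 -0.0
0.17 -20.0 -2.0
0.25 -30.0 -4.0
0.34 -40.0 -7.0
0.42 -49.0 -10.0
0.5 -58.0 -15.0
0.59 -67.0 -20.0
0.67 -75.0 -26.0
0.76 -82.0 -33.0
0.84 -89.0 -40.0
0.92 -96.0 -48.0
1.01 -101.0 -56.0
1.09 -107.0 -65.0
1.18 -111.0 -74.0
1.26 -114.0 -83.0
1.34 -117.0 -93.0
1.43 -119.0 -103.0
1.51 -120.0 -113.0
1.6 -120.0 -123.0
1.68 -119.0 -133.0
```

View pics/s1z.png

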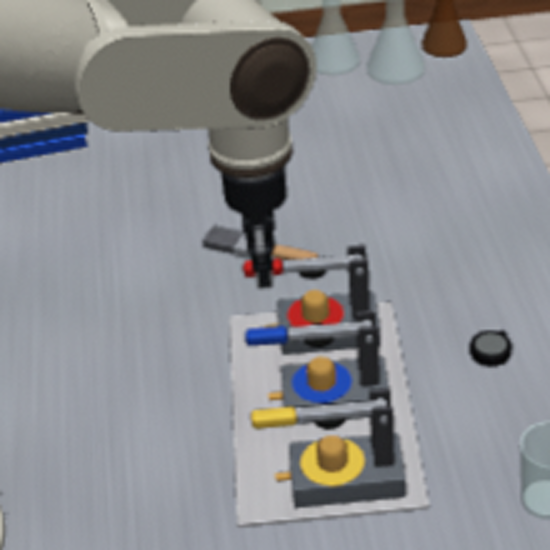

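The red handle is gripped, and the side view shows the fingers across it. I'll swing it open along an arc.

Call:
{"name": "play_rows", "arguments": {"increments": [[-10, 0, 0, 0], [-20, -2, 0, 0], [-30, -4, 0, 0], [-40, -7, 0, 0], [-49, -10, 0, 0], [-58, -15, 0, 0], [-67, -20, 0, 0], [-75, -26, 0, 0], [-82, -33, 0, 0], [-89, -40, 0, 0]]}}

```text
t: 3.48
tcp_pos: [0.5189, 0.2487, 0.1952]
tool_rot: [[0.0, -0.996, 0.084], [0.001, 0.084, 0.996], [-1.0, 0.0, 0.001]]
ft_force: [2.2, 5.0, -10.3]
opening: 0.0174
```

Call:
{"name": "play_rows", "arguments": {"increments": [[-7, -8, 0, 0], [-12, -16, 0, 0], [-18, -25, 0, 0], [-22, -34, 0, 0], [-25, -43, 0, 0], [-28, -53, 0, 0], [-30, -63, 0, 0], [-31, -73, 0, 0], [-31, -83, 0, 0], [-30, -93, 0, 0]]}}

```text
t: 4.32
tcp_pos: [0.6119, 0.241, 0.2257]
tool_rot: [[-0.001, -0.996, 0.084], [0.001, 0.084, 0.996], [-1.0, 0.001, 0.001]]
ft_force: [-4.8, 4.8, -0.2]
opening: 0.0173
```

Run:
```python
from h import *
s=get_state(); print(s['tcp_pos'],s['opening'],s['ft_force'],hand('red',1.68)-[0,0,.019])
snap('side','s2.png');
a=cv2.imread('pics/s2.png'); cv2.imwrite('pics/s2z.png',cv2.resize(a[40:260,100:320],None,fx=2.5,fy=2.5,interpolation=cv2.INTER_CUBIC))
```

```text
[0.61194379 0.24104791 0.22573124] 0.017273093821926003 [-4.81979188  4.75010351 -0.23741858] [0.61082179 0.24046561 0.22328518]
```

View pics/s2z.png

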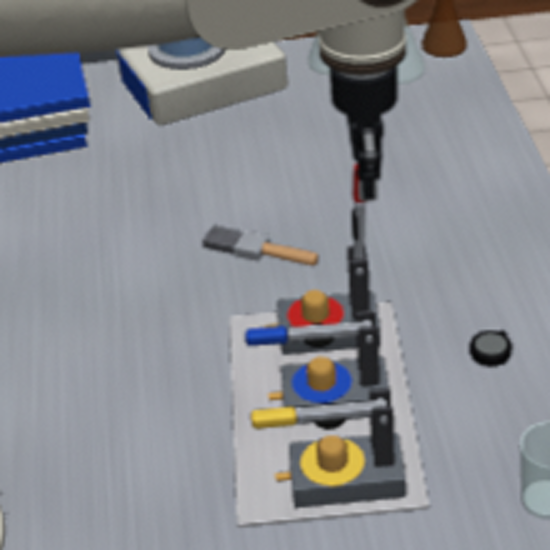

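The red lever is up. I'll release it and go to blue.

Call:
{"name": "play_rows", "arguments": {"increments": [[0, 0, 0, 0], [0, 0, 0, 0], [0, 0, 0, 0], [0, 0, 0, 0], [-20, 0, 0, 0], [-40, 0, 0, 0], [-60, 0, 0, 0], [-65, 0, 0, 0], [-65, 40, 0, 0], [-65, 80, 0, 0]], "gripper": 0.6}}

```text
t: 5.2
tcp_pos: [0.5335, 0.2471, 0.2888]
tool_rot: [[-0.001, -0.996, 0.086], [0.001, 0.086, 0.996], [-1.0, 0.002, 0.001]]
ft_force: [0.1, 0.0, 1.2]
opening: 0.0511
```

Run:
```python
from h import *
g=hand('blue',0); print(inc(g+[0,0,.04]),inc(g-[0,0,.018]))
```

```text
(array([ 125.8,   56.8, -128.8]), np.float64(-0.001)) (array([ 183.8,   56.7, -128.9]), np.float64(-0.001))
```

Call:
{"name": "play_rows", "arguments": {"increments": [[0, 30, -25, 0], [20, 57, -60, 0], [50, 57, -95, 0], [85, 57, -129, 0], [120, 57, -129, 0], [145, 57, -129, 0], [165, 57, -129, 0], [184, 57, -129, 0], [184, 57, -129, 0], [184, 57, -129, 0]]}}

```text
t: 6.03
tcp_pos: [0.465, 0.1236, 0.1046]
tool_rot: [[-0.003, -0.996, 0.086], [0.001, 0.086, 0.996], [-1.0, 0.003, 0.001]]
ft_force: [-0.6, -0.6, 2.0]
opening: 0.0512
```

Call:
{"name": "play_rows", "arguments": {"increments": [[0, 0, 0, 0], [0, 0, 0, 0], [0, 0, 0, 0], [0, 0, 0, 0], [0, 0, 0, 0], [0, 0, 0, 0], [0, 0, 0, 0], [0, 0, 0, 0], [0, 0, 0, 0], [0, 0, 0, 0]], "gripper": 0.0}}

```text
t: 6.87
tcp_pos: [0.4657, 0.1265, 0.106]
tool_rot: [[0.0, -0.996, 0.085], [0.006, 0.085, 0.996], [-1.0, 0.0, 0.006]]
ft_force: [1.9, 30.3, 0.4]
opening: 0.0177
```

Call:
{"name": "play_rows", "arguments": {"increments": [[-10, 0, 0, 0], [-20, -2, 0, 0], [-30, -4, 0, 0], [-40, -7, 0, 0], [-49, -10, 0, 0], [-58, -15, 0, 0], [-67, -20, 0, 0], [-75, -26, 0, 0], [-82, -33, 0, 0], [-89, -40, 0, 0]]}}

```text
t: 7.7
tcp_pos: [0.5056, 0.1236, 0.1959]
tool_rot: [[-0.0, -0.996, 0.084], [0.008, 0.084, 0.996], [-1.0, 0.001, 0.008]]
ft_force: [3.4, 13.0, -9.4]
opening: 0.0175
```

Call:
{"name": "play_rows", "arguments": {"increments": [[-7, -8, 0, 0], [-12, -16, 0, 0], [-18, -25, 0, 0], [-22, -34, 0, 0], [-25, -43, 0, 0], [-28, -53, 0, 0], [-30, -63, 0, 0], [-31, -73, 0, 0], [-31, -83, 0, 0], [-30, -93, 0, 0]]}}

```text
t: 8.53
tcp_pos: [0.5985, 0.116, 0.2269]
tool_rot: [[0.0, -0.996, 0.084], [0.009, 0.084, 0.996], [-1.0, 0.001, 0.009]]
ft_force: [-3.6, 6.0, 1.9]
opening: 0.0175
```

Call:
{"name": "play_rows", "arguments": {"increments": [[0, 0, 0, 0], [0, 0, 0, 0], [0, 0, 0, 0], [0, 0, 0, 0], [-20, 0, 0, 0], [-40, 0, 0, 0], [-60, 0, 0, 0], [-65, 0, 0, 0], [-65, 40, 0, 0], [-65, 80, 0, 0]], "gripper": 0.6}}

```text
t: 9.37
tcp_pos: [0.5184, 0.1219, 0.2905]
tool_rot: [[-0.002, -0.996, 0.084], [0.009, 0.084, 0.996], [-1.0, 0.003, 0.009]]
ft_force: [0.0, 0.2, 0.3]
opening: 0.0515
```

Run:
```python
from h import *
g=hand('yellow',0); print(inc(g+[0,0,.04]),inc(g-[0,0,.018]))
```

```text
(array([ 126.4,   50.7, -134.5]), np.float64(0.0)) (array([ 184.4,   50.6, -135. ]), np.float64(0.0))
```

Call:
{"name": "play_rows", "arguments": {"increments": [[0, 30, -25, 0], [20, 51, -60, 0], [50, 51, -95, 0], [85, 51, -132, 0], [120, 51, -132, 0], [145, 51, -132, 0], [165, 51, -132, 0], [184, 51, -132, 0], [184, 51, -132, 0], [184, 51, -132, 0]]}}

```text
t: 10.2
tcp_pos: [0.4556, -0.0037, 0.1054]
tool_rot: [[-0.003, -0.996, 0.085], [0.009, 0.085, 0.996], [-1.0, 0.004, 0.009]]
ft_force: [0.1, 0.9, 0.4]
opening: 0.0513
```

Call:
{"name": "play_rows", "arguments": {"increments": [[0, 0, 0, 0], [0, 0, 0, 0], [0, 0, 0, 0], [0, 0, 0, 0], [0, 0, 0, 0], [0, 0, 0, 0], [0, 0, 0, 0], [0, 0, 0, 0], [0, 0, 0, 0], [0, 0, 0, 0]], "gripper": 0.0}}

```text
t: 11.03
tcp_pos: [0.456, -0.0046, 0.1066]
tool_rot: [[-0.001, -0.996, 0.084], [0.007, 0.084, 0.996], [-1.0, 0.002, 0.007]]
ft_force: [-3.8, -9.5, 6.9]
opening: 0.0174
```

Call:
{"name": "play_rows", "arguments": {"increments": [[-10, 0, 0, 0], [-20, -2, 0, 0], [-30, -4, 0, 0], [-40, -7, 0, 0], [-49, -10, 0, 0], [-58, -15, 0, 0], [-67, -20, 0, 0], [-75, -26, 0, 0], [-82, -33, 0, 0], [-89, -40, 0, 0]]}}

```text
t: 11.87
tcp_pos: [0.4962, -0.0082, 0.1962]
tool_rot: [[-0.002, -0.996, 0.084], [0.008, 0.084, 0.996], [-1.0, 0.003, 0.007]]
ft_force: [0.9, 4.9, -8.3]
opening: 0.0175
```

Call:
{"name": "play_rows", "arguments": {"increments": [[-7, -8, 0, 0], [-12, -16, 0, 0], [-18, -25, 0, 0], [-22, -34, 0, 0], [-25, -43, 0, 0], [-28, -53, 0, 0], [-30, -63, 0, 0], [-31, -73, 0, 0], [-31, -83, 0, 0], [-30, -93, 0, 0]]}}

```text
t: 12.7
tcp_pos: [0.5897, -0.016, 0.2267]
tool_rot: [[-0.003, -0.996, 0.084], [0.008, 0.084, 0.996], [-1.0, 0.003, 0.008]]
ft_force: [-4.7, 5.2, 3.4]
opening: 0.0173
```

Call:
{"name": "play_rows", "arguments": {"increments": [[0, 0, 0, 0], [0, 0, 0, 0], [0, 0, 0, 0], [0, 0, 0, 0], [-20, 0, 0, 0], [-40, 0, 0, 0], [-60, 0, 0, 0], [-65, 0, 0, 0], [-65, 40, 0, 0], [-65, 80, 0, 0]], "gripper": 1.0}}

```text
t: 13.53
tcp_pos: [0.5097, -0.0099, 0.2904]
tool_rot: [[-0.005, -0.996, 0.084], [0.008, 0.084, 0.996], [-1.0, 0.005, 0.008]]
ft_force: [-0.3, 0.2, 0.5]
opening: 0.0854
```

Run:
```python
from h import *
for n in ['top','side']:
    c=snap(n,n+'3.png')
    for col,ce,P in blobs(c):
        if P[:,1].mean()<-.1 and P[:,1].mean()>-.6:
            z=P[:,2]; t=P[z>np.percentile(z,99)-.006]; print(n,col,fitc(t)[0].round(4))
```

```text
top red [ 0.482  -0.0901]
top red [ 0.5496 -0.3849]
top yellow [ 0.4183 -0.0818]
top blue [ 0.4424 -0.3399]
side red [ 0.5585 -0.2757]
side red [ 0.5511 -0.3883]
side yellow [ 0.4418 -0.1959]
side blue [ 0.4449 -0.3433]
```

View pics/side3.png

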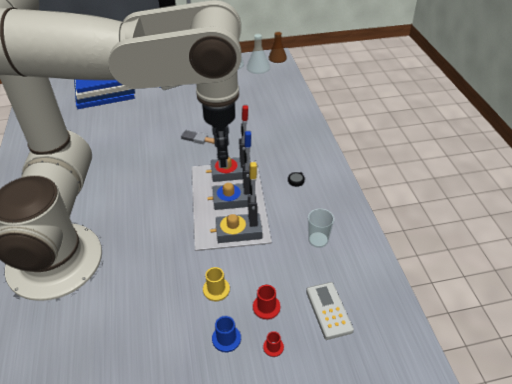

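View pics/top3.png

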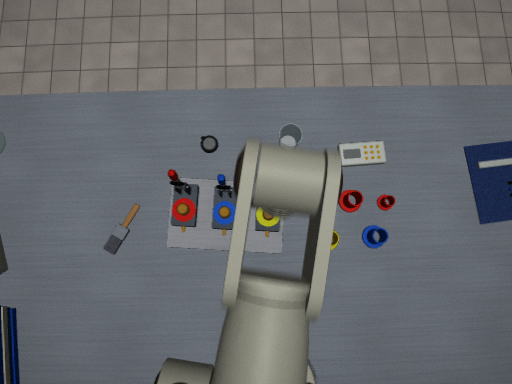

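The side view shows all three levers up and the sleeves where they were. I'll re-measure the spigots, now unobstructed.

Run:
```python
from h import *
for n in ['top','side']:
    d=np.load(f'pics/{n}3.png.npz'); c={k:d[k] for k in d}; W=cloud(c)
    for col,(cx,cy) in dict(red=(.54,.247),blue=(.527,.12),yellow=(.518,-.01)).items():
        D=np.hypot(W[...,0]-cx,W[...,1]-cy); 
        m=(D<.045)&seg(c,col)&(abs(W[...,2]-.043)<.007)
        P=W[m]
        if len(P)<20: continue
        # outer/inner boundary: use robust extents + annulus centroid via hull
        hull=cv2.convexHull(P[:,:2].astype(np.float32))[:,0]
        (ex,ey),r=cv2.minEnclosingCircle(hull)
        m2=(D<.03)&(abs(W[...,2]-.073)<.0035); Q=W[m2]
        h2=cv2.minEnclosingCircle(Q[:,:2].astype(np.float32)) if len(Q) else None
        print(n,col,'ring',round(ex,4),round(ey,4),round(r,4),fitc(hull)[0].round(4),'spig',len(Q),Q.mean(0).round(4) if len(Q) else '',h2)
```

```text
top red ring 0.538 0.2468 0.0364 [0.5382 0.2468] spig 62 [0.5362 0.2474 0.0722] ((0.535381555557251, 0.24647434055805206), 0.01631132699549198)
top blue ring 0.5263 0.1223 0.0368 [0.5263 0.1226] spig 70 [0.5258 0.1229 0.0719] ((0.5266556739807129, 0.12196077406406403), 0.015611100941896439)
top yellow ring 0.5088 -0.006 0.0343 [ 0.513  -0.0079] spig 8 [ 0.5069 -0.0028  0.0714] ((0.5076109170913696, -0.004691225476562977), 0.008746277540922165)
side red ring 0.5406 0.2455 0.0371 [0.5399 0.2453] spig 10 [0.5484 0.2411 0.0728] ((0.5465657711029053, 0.24167096614837646), 0.00794789008796215)
side blue ring 0.5283 0.1185 0.0376 [0.5281 0.1194] spig 57 [0.5257 0.1176 0.0728] ((0.5246419906616211, 0.11844833195209503), 0.018122347071766853)
side yellow ring 0.5187 -0.0134 0.0374 [ 0.5178 -0.0126] spig 66 [ 0.5175 -0.0137  0.0724] ((0.516559362411499, -0.014557897113263607), 0.017406517639756203)
```

```bash
sed -i 's/^SP=.*/SP=dict(red=np.array([.538,.249,0]),blue=np.array([.5268,.1205,0]),yellow=np.array([.517,-.0095,0]))/' h.py
python3 - <<'E'
from h import *
g=np.array([.440,-.193,.028]); print(inc(g+[0,0,.11]),inc(g))
E
```

```text
(array([ 153.1,   49.9, -189.9]), np.float64(0.001)) (array([ 263.1,   49.6, -190.7]), np.float64(0.001))
```

Call:
{"name": "play_rows", "arguments": {"increments": [[10, 15, -35, 0], [30, 30, -75, 0], [60, 50, -115, 0], [95, 50, -155, 0], [130, 50, -190, 0], [165, 50, -190, 0], [200, 50, -190, 0], [235, 50, -190, 0], [262, 50, -190, 0], [262, 50, -190, 0]], "gripper": 1.0}}

```text
t: 14.47
tcp_pos: [0.4362, -0.1905, 0.0231]
tool_rot: [[-0.01, -0.996, 0.085], [0.013, 0.084, 0.996], [-1.0, 0.011, 0.012]]
ft_force: [-1.3, 1.7, -2.2]
opening: 0.0851
```

Call:
{"name": "play_rows", "arguments": {"increments": [[1, 0, 0, 0], [1, 0, 0, 0], [1, 0, 0, 0], [1, 0, 0, 0], [1, 0, 0, 0], [1, 0, 0, 0], [1, 0, 0, 0], [1, 0, 0, 0], [1, 0, 0, 0], [1, 0, 0, 0]], "gripper": 0.0, "force": 40}}

```text
t: 15.3
tcp_pos: [0.4374, -0.1911, 0.0245]
tool_rot: [[-0.007, -0.996, 0.084], [0.011, 0.084, 0.996], [-1.0, 0.008, 0.01]]
ft_force: [-1.5, 1.9, 6.7]
opening: 0.0474
```

Run:
```python
from h import *
c=snap('side','s4.png')
a=cv2.imread('pics/s4.png'); cv2.imwrite('pics/s4z.png',cv2.resize(a[170:370,130:330],None,fx=3,fy=3,interpolation=cv2.INTER_CUBIC))
s=get_state(); print(s['tcp_pos'],s['tool_rot'].round(3))
```

```text
[ 0.43734212 -0.19112793  0.02453534] [[-0.007 -0.996  0.084]
 [ 0.011  0.084  0.996]
 [-1.     0.008  0.01 ]]
```

View pics/s4z.png

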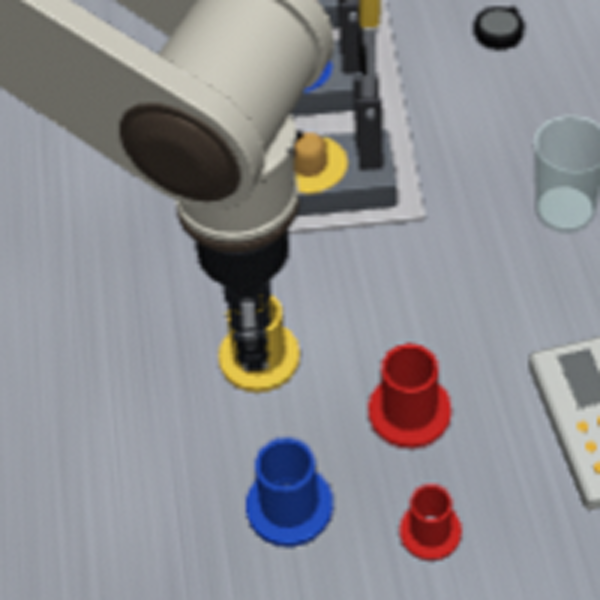

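The yellow sleeve is gripped at 47.4 mm opening. I'll lift it and carry it over the yellow spigot.

Call:
{"name": "play_rows", "arguments": {"increments": [[-15, 0, 0, 0], [-40, 0, 0, 0], [-70, 0, 0, 0], [-100, -10, 25, 0], [-120, -20, 60, 0], [-120, -35, 95, 0], [-120, -50, 130, 0], [-120, -61, 165, 0], [-120, -61, 188, 0], [-120, -61, 188, 0]]}}

```text
t: 16.18
tcp_pos: [0.5156, -0.0063, 0.1479]
tool_rot: [[-0.004, -0.997, 0.08], [0.011, 0.08, 0.997], [-1.0, 0.005, 0.011]]
ft_force: [0.6, -1.1, -0.8]
opening: 0.0476
```

```bash
cat >> h.py <<'E'
def rel(col,c,cx,cy):
    W=cloud(c); D=np.hypot(W[...,0]-cx,W[...,1]-cy); z=W[...,2]
    m=seg(c,col)&(D<.06)
    return W[m]
E
python3 - <<'E'
from h import *
s=get_state(); print(s['tcp_pos'],s['tool_rot'].round(3),s['opening'])
for n in ['side','top']:
    c=snap(n,n+'5.png')
    a=cv2.imread(f'pics/{n}5.png'); cv2.imwrite(f'pics/{n}5z.png',cv2.resize(a[140:290,150:310],None,fx=4,fy=4,interpolation=cv2.INTER_CUBIC))
    P=rel('yellow',c,.517,-.01); P=P[P[:,2]>.1]; print(n,len(P),P.min(0).round(4) if len(P) else '',P.max(0).round(4) if len(P) else '',P.mean(0))
E
```

```text
[ 0.51563561 -0.00630367  0.14788756] [[-0.004 -0.997  0.08 ]
 [ 0.011  0.08   0.997]
 [-1.     0.005  0.011]] 0.047574975396374265
side 352 [ 0.4848 -0.0652  0.1255] [0.5769 0.0137 0.2667] [ 0.52334561 -0.02354227  0.15711238]
top 33 [ 0.4704 -0.0168  0.1272] [0.5011 0.0222 0.3427] [0.48819041 0.00749781 0.15666823]
```

View pics/side5z.png

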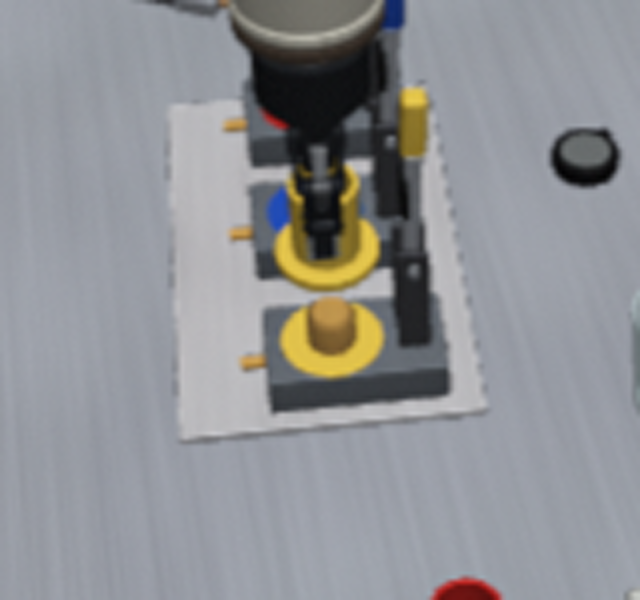

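View pics/top5z.png

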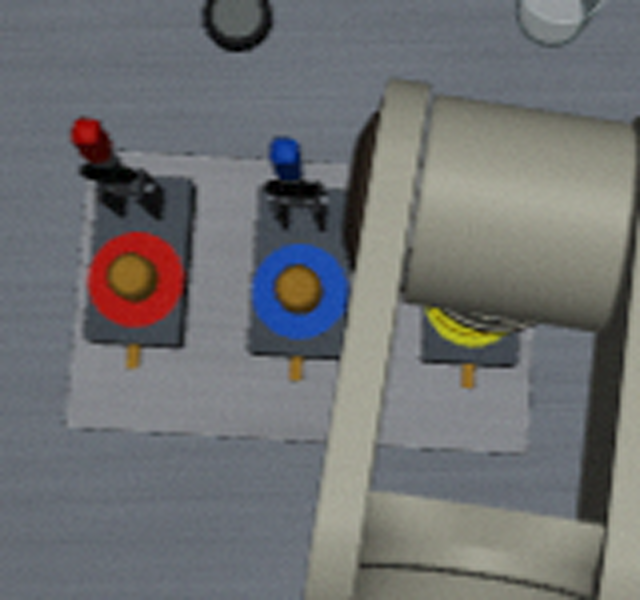

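```bash
cat >> h.py <<'E'
def flange(c,col,cx,cy,zlo=.085):
    W=cloud(c); D=np.hypot(W[...,0]-cx,W[...,1]-cy); z=W[...,2]
    m=seg(c,col)&(D<.07)&(z>zlo)&(z<.235)
    n,l,st,ce=cv2.connectedComponentsWithStats(cv2.morphologyEx(m.astype(np.uint8),cv2.MORPH_CLOSE,np.ones((5,5))))
    i=1+np.argmax(st[1:,4]); m=m&(l==i); P=W[m]
    print('blob z',np.percentile(P[:,2],[1,10,25,50,75,99]).round(4))
    hist,e=np.histogram(P[:,2],bins=np.arange(zlo,.235,.002)); 
    k=np.argmax(hist); zt=e[k]+.001; F=P[abs(P[:,2]-zt)<.004]
    h=cv2.convexHull(F[:,:2].astype(np.float32))[:,0]
    T=P[(P[:,2]>zt+.012)&(P[:,2]<zt+.055)]
    from scipy.optimize import least_squares
    f=lambda p: np.hypot(T[:,0]-p[0],T[:,1]-p[1])-.024
    t=least_squares(f,[cx,cy],loss='soft_l1',f_scale=.002).x if len(T)>10 else None
    print('ztop',zt,'mec',np.round(cv2.minEnclosingCircle(h)[0],4),round(cv2.minEnclosingCircle(h)[1],4),'lsq',fitc(h)[0].round(4),fitc(h)[1].round(4),'tube',t,len(T))
E
python3 - <<'E'
from h import *
d=np.load('pics/side5.png.npz'); c={k:d[k] for k in d}
flange(c,'yellow',.517,-.012)
d=np.load('pics/side3.png.npz'); c={k:d[k] for k in d}
flange(c,'yellow',.4405,-.194,.003)
E
```

```text
blob z [0.1272 0.1315 0.1334 0.1366 0.1611 0.2209]
ztop 0.13400000000000006 mec [ 0.5191 -0.0107] 0.0349 lsq [ 0.519  -0.0106] 0.034 tube [ 0.51848658 -0.00658394] 75
blob z [0.0056 0.0087 0.0118 0.0333 0.0549 0.0728]
ztop 0.008 mec [ 0.4413 -0.1972] 0.0349 lsq [ 0.4408 -0.197 ] 0.034 tube [ 0.44236996 -0.19589807] 301
```

Call:
{"name": "play_rows", "arguments": {"increments": [[0, 1, -2, -0.005], [5, 1, -3.5, -0.005], [10, 1, -3.5, -0.005], [18, 1, -3.5, -0.005], [26, 1, -3.5, -0.005], [34, 1, -3.5, -0.005], [40, 1, -3.5, -0.005], [40, 1, -3.5, -0.005], [40, 1, -3.5, -0.005], [40, 1, -3.5, -0.005]]}}

```text
t: 17.12
tcp_pos: [0.5139, -0.0124, 0.1077]
tool_rot: [[-0.005, -0.997, 0.077], [0.01, 0.077, 0.997], [-1.0, 0.005, 0.01]]
ft_force: [0.6, 0.4, -1.0]
opening: 0.0477
```

Run:
```python
from h import *
c=snap('side','s6.png')
flange(c,'yellow',.517,-.012,.07)
a=cv2.imread('pics/s6.png'); cv2.imwrite('pics/s6z.png',cv2.resize(a[170:260,190:290],None,fx=6,fy=6,interpolation=cv2.INTER_CUBIC))
```

```text
blob z [0.0846 0.0907 0.0932 0.0961 0.1248 0.1977]
ztop 0.09300000000000003 mec [ 0.5188 -0.0185] 0.0369 lsq [ 0.5175 -0.0165] 0.0344 tube [ 0.51692545 -0.01297595] 80
```

View pics/s6z.png

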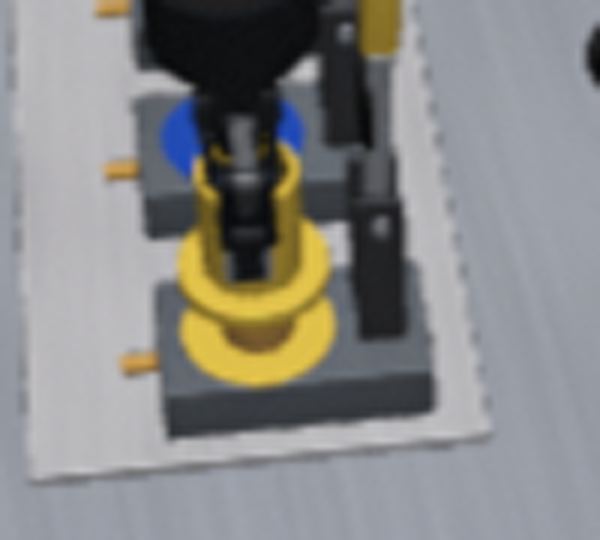

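Call:
{"name": "play_rows", "arguments": {"increments": [[0, 0, 2.4, 0.008], [0, 0, 2.4, 0.008], [2, 0, 2.4, 0.008], [4, 0, 2.4, 0.008], [6, 0, 2.4, 0.008], [8, 0, 2.4, 0.008], [10, 0, 2.4, 0.008], [12, 0, 2.4, 0.008], [14, 0, 2.4, 0.008], [15, 0, 2.4, 0.008]]}}

```text
t: 18.0
tcp_pos: [0.5139, -0.0099, 0.0925]
tool_rot: [[-0.005, -0.996, 0.085], [0.01, 0.085, 0.996], [-1.0, 0.006, 0.009]]
ft_force: [0.1, 0.1, -1.3]
opening: 0.0472
```

Run:
```python
from h import *
s=get_state();print(s['ft_force'],s['wrist_torque'],s['tcp_pos'])
c=snap('side','s7.png')
flange(c,'yellow',.517,-.012,.055)
a=cv2.imread('pics/s7.png'); cv2.imwrite('pics/s7z.png',cv2.resize(a[170:260,190:290],None,fx=6,fy=6,interpolation=cv2.INTER_CUBIC))
```

```text
[ 0.11745114  0.09172324 -1.27190131] [-0.01221108 -0.00949254  0.00551289] [ 0.51394446 -0.00988828  0.09250552]
blob z [0.0689 0.075  0.0774 0.0806 0.1104 0.1713]
ztop 0.07800000000000001 mec [ 0.5181 -0.015 ] 0.0348 lsq [ 0.5178 -0.0148] 0.0339 tube [ 0.51677399 -0.01055467] 82
```

View pics/s7z.png

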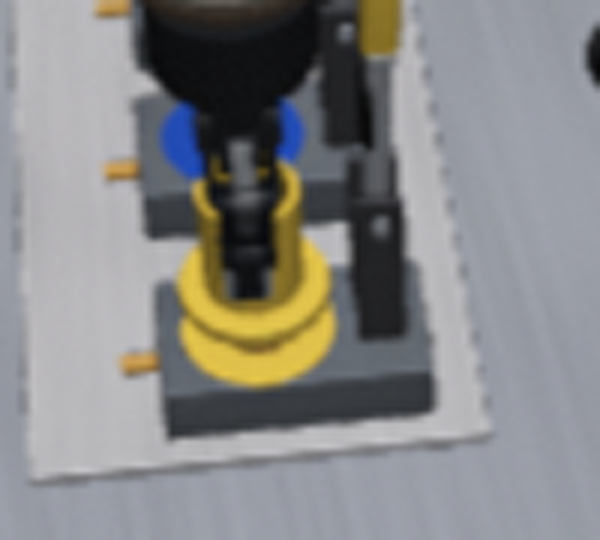

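It has engaged with no force. I'll push it home.

Call:
{"name": "play_rows", "arguments": {"increments": [[3, 0, 0, 0], [6, 0, 0, 0], [9, 0, 0, 0], [12, 0, 0, 0], [15, 0, 0, 0], [18, 0, 0, 0], [21, 0, 0, 0], [23, 0, 0, 0], [25, 0, 0, 0], [26, 0, 0, 0]]}}

```text
t: 18.88
tcp_pos: [0.514, -0.0096, 0.0674]
tool_rot: [[-0.004, -0.996, 0.085], [0.01, 0.085, 0.996], [-1.0, 0.005, 0.009]]
ft_force: [-13.1, 3.7, 32.0]
opening: 0.0471
```

Call:
{"name": "play_rows", "arguments": {"increments": [[0, 0, 0, 0], [0, 0, 0, 0], [0, 0, 0, 0], [0, 0, 0, 0], [-25, 0, 0, 0], [-60, 0, 0, 0], [-100, 0, 0, 0], [-140, 0, 0, 0], [-140, 30, -35, 0], [-140, 50, -75, 0]], "gripper": 1.0}}

```text
t: 19.72
tcp_pos: [0.4625, -0.0747, 0.2092]
tool_rot: [[-0.0, -0.997, 0.081], [0.009, 0.081, 0.997], [-1.0, 0.001, 0.009]]
ft_force: [-0.2, -0.7, -0.8]
opening: 0.0859
```

```bash
cat >> h.py <<'E'
def sleeves(tag):
    for n in ['top','side']:
        c=snap(n,n+tag+'.png')
        for col,ce,P in blobs(c):
            z=P[:,2]; zt=np.percentile(z,97)
            if P[:,1].mean()<-.6 or P[:,1].mean()>.35 or zt>.15: continue
            t=P[z>np.percentile(z,99)-.006]; r=fitc(t); print(n,col,ce.round(),zt.round(3),r[0].round(4),r[1].round(4))
E
python3 - <<'E'
from h import *
sleeves('8')
a=cv2.imread('pics/side8.png'); cv2.imwrite('pics/s8z.png',cv2.resize(a[130:370,130:350],None,fx=2.5,fy=2.5,interpolation=cv2.INTER_CUBIC))
E
```

```text
top red [351. 192.] 0.07 [ 0.5604 -0.273 ] 0.0193
top red [384. 202.] 0.049 [ 0.5498 -0.3857] 0.0146
top red [184. 210.] 0.054 [0.5384 0.2484] 0.0174
top yellow [263. 214.] 0.114 [ 0.5165 -0.0085] 0.0215
top blue [225. 213.] 0.047 [0.5262 0.1242] 0.0161
side red [230. 168.] 0.049 [0.1887 0.1146] 0.3736
side red [266. 303.] 0.071 [ 0.5582 -0.2755] 0.0215
side red [273. 344.] 0.051 [ 0.5507 -0.3879] 0.0148
side yellow [232. 218.] 0.114 [ 0.5171 -0.0122] 0.0218
side blue [228. 194.] 0.049 [0.5282 0.1172] 0.0277
side blue [226. 335.] 0.072 [ 0.4452 -0.3432] 0.0213
```

View pics/s8z.png

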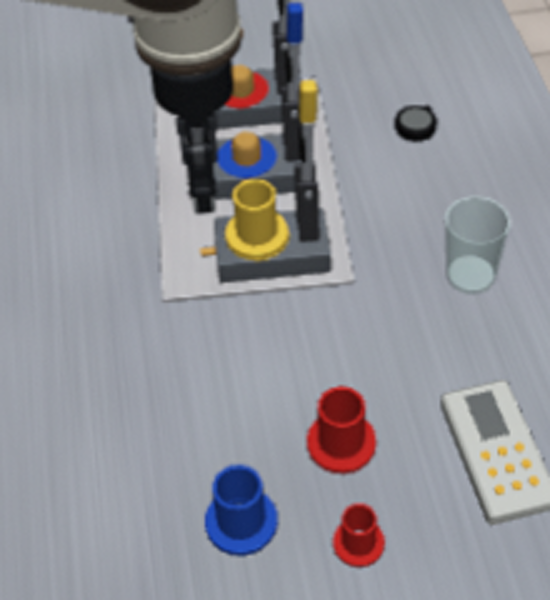

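Yellow is seated, with its rim at z = 0.114 and upright. Blue is next.

Run:
```python
from h import *
g=np.array([.444,-.3415,.027]); print(inc(g+[0,0,.11]),inc(g))
```

```text
(array([  68.4,   -7.1, -264. ]), np.float64(-0.003)) (array([ 178.3,   -7.6, -264.8]), np.float64(-0.003))
```

Call:
{"name": "play_rows", "arguments": {"increments": [[0, -1, -40, 0], [10, -3, -80, 0], [30, -4, -120, 0], [50, -5, -160, 0], [60, -6, -200, 0], [68, -7, -240, 0], [75, -7, -264, 0], [100, -7, -265, 0], [120, -7, -265, 0], [120, -7, -265, 0]]}}

```text
t: 20.65
tcp_pos: [0.4422, -0.3411, 0.0812]
tool_rot: [[-0.008, -0.996, 0.089], [0.013, 0.089, 0.996], [-1.0, 0.009, 0.012]]
ft_force: [0.0, 1.6, -0.8]
opening: 0.0851
```

Run:
```python
from h import *
g=np.array([.444,-.3415,.027]); print(inc(g))
c=snap('side','s9.png')
for col,ce,P in blobs(c):
    if col=='blue' and P[:,1].mean()<-.2 and P[:,1].mean()>-.6:
        z=P[:,2];t=P[z>np.percentile(z,99)-.006]; print(fitc(t),ce)
```

```text
(array([54.1, -2.3, -0.8]), np.float64(-0.004))
(array([ 0.46287828, -0.40357163]), np.float64(0.01733845168964402)) [226.66071429 338.41071429]
```

Call:
{"name": "play_rows", "arguments": {"increments": [[8, -2, -1, 0], [18, -2, -1, 0], [28, -2, -1, 0], [38, -2, -1, 0], [46, -2, -1, 0], [54, -2, -1, 0], [54, -2, -1, 0], [54, -2, -1, 0], [54, -2, -1, 0], [54, -2, -1, 0]]}}

```text
t: 21.53
tcp_pos: [0.4447, -0.3422, 0.03]
tool_rot: [[-0.006, -0.996, 0.088], [0.011, 0.088, 0.996], [-1.0, 0.007, 0.01]]
ft_force: [0.4, 0.3, 1.2]
opening: 0.0858
```

Call:
{"name": "play_rows", "arguments": {"increments": [[0, 0, 0, 0], [0, 0, 0, 0], [0, 0, 0, 0], [0, 0, 0, 0], [0, 0, 0, 0], [0, 0, 0, 0], [0, 0, 0, 0], [0, 0, 0, 0], [0, 0, 0, 0], [0, 0, 0, 0]], "gripper": 0.0, "force": 40}}

```text
t: 22.37
tcp_pos: [0.4448, -0.3423, 0.0306]
tool_rot: [[-0.005, -0.996, 0.088], [0.01, 0.088, 0.996], [-1.0, 0.006, 0.01]]
ft_force: [-1.4, 1.0, 7.1]
opening: 0.0474
```

Run:
```python
from h import *
s=get_state(); p=s['tcp_pos']; print(s['opening'])
# sleeve assumed at x .4440 in robot frame, y = tcp y
t=np.array([p[0]+.5268-.4440,.1210,p[2]+.125]); print(p,t,inc(t))
```

```text
0.04740755785611525
[ 0.44483992 -0.34228836  0.03059198] [0.52763992 0.121      0.15559198] (array([-120.7,  -40.8,  470. ]), np.float64(-0.003))
```

Call:
{"name": "play_rows", "arguments": {"increments": [[-15, 0, 0, 0], [-45, 0, 0, 0], [-85, 0, 20, 0], [-120, 0, 55, 0], [-150, 0, 95, 0], [-160, 10, 135, 0], [-160, 15, 175, 0], [-160, 20, 215, 0], [-160, 20, 255, 0], [-160, 20, 295, 0]]}}

```text
t: 23.2
tcp_pos: [0.4503, -0.0576, 0.1939]
tool_rot: [[-0.004, -0.996, 0.089], [0.01, 0.089, 0.996], [-1.0, 0.005, 0.009]]
ft_force: [0.7, -0.1, -1.0]
opening: 0.0481
```

Run:
```python
from h import *
print(get_state()['tcp_pos'],inc([.5276,.121,.190]))
```

```text
[ 0.45029087 -0.05758553  0.19388597] (array([  5.3, -61.2, 184.7]), np.float64(-0.004))
```

Call:
{"name": "play_rows", "arguments": {"increments": [[0, 0, 38, 0], [0, -10, 76, 0], [0, -25, 114, 0], [10, -40, 150, 0], [20, -55, 170, 0], [30, -61, 184, 0], [38, -61, 185, 0], [38, -61, 185, 0], [38, -61, 185, 0], [38, -61, 185, 0]]}}

```text
t: 24.03
tcp_pos: [0.5272, 0.121, 0.158]
tool_rot: [[-0.004, -0.996, 0.09], [0.01, 0.09, 0.996], [-1.0, 0.005, 0.009]]
ft_force: [0.1, -0.3, -1.0]
opening: 0.0477
```

Run:
```python
from h import *
print(get_state()['tcp_pos'],get_state()['opening'],inc([.5276,.121,.115]))
c=snap('side','s10.png')
flange(c,'blue',.528,.118,.085)
a=cv2.imread('pics/s10.png'); cv2.imwrite('pics/s10z.png',cv2.resize(a[130:250,180:290],None,fx=5,fy=5,interpolation=cv2.INTER_CUBIC))
```

```text
[0.52722315 0.12095785 0.15798478] 0.047693198856173964 (array([43. , -0.6, -0.3]), np.float64(-0.005))
blob z [0.1289 0.1338 0.1368 0.1407 0.1676 0.2014]
ztop 0.13800000000000007 mec [0.5263 0.1172] 0.0359 lsq [0.5268 0.1173] 0.0346 tube [0.52762848 0.12157794] 92
```

View pics/s10z.png

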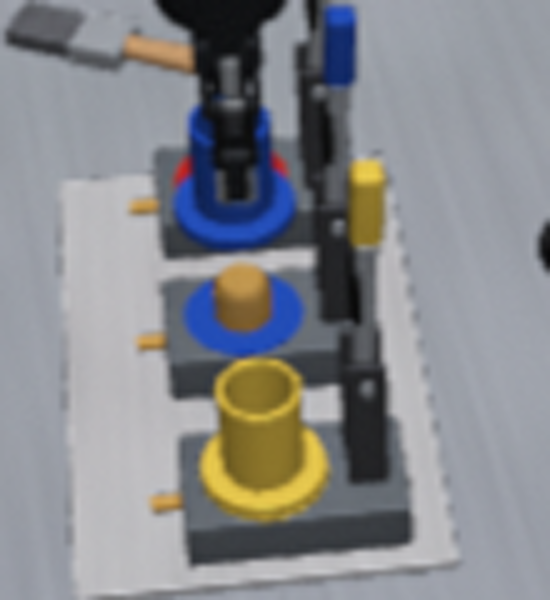

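Call:
{"name": "play_rows", "arguments": {"increments": [[6, -0.5, 0, 0], [14, -0.5, 0, 0], [22, -0.5, 0, 0], [30, -0.5, 0, 0], [38, -0.5, 0, 0], [44, -0.5, 0, 0], [48, -0.5, 0, 0], [52, -0.5, 0, 0], [56, -0.5, 0, 0], [59, -0.5, 0, 0]]}}

```text
t: 24.92
tcp_pos: [0.5277, 0.1215, 0.0988]
tool_rot: [[-0.003, -0.996, 0.09], [0.01, 0.09, 0.996], [-1.0, 0.004, 0.01]]
ft_force: [-0.0, -0.4, -1.2]
opening: 0.048
```

Run:
```python
from h import *
s=get_state();print(s['ft_force'],s['wrist_torque'],s['tcp_pos'],s['opening'])
c=snap('side','s11.png')
flange(c,'blue',.528,.118,.06)
```

```text
[-0.03056738 -0.38249522 -1.20892251] [-2.49200499e-02 -1.43182109e-02 -1.12798505e-05] [0.52770198 0.12145515 0.09883607] 0.04797046113505557
blob z [0.0699 0.0756 0.078  0.0813 0.1066 0.1739]
ztop 0.07900000000000001 mec [0.5256 0.1177] 0.0368 lsq [0.5267 0.1174] 0.0344 tube [0.52648313 0.12097445] 81
```

Call:
{"name": "play_rows", "arguments": {"increments": [[3, 0, 0, 0], [6, 0, 0, 0], [9, 0, 0, 0], [12, 0, 0, 0], [15, 0, 0, 0], [18, 0, 0, 0], [20, 0, 0, 0], [22, 0, 0, 0], [24, 0, 0, 0], [26, 0, 0, 0]]}}

```text
t: 25.8
tcp_pos: [0.5277, 0.1219, 0.0733]
tool_rot: [[-0.003, -0.996, 0.09], [0.01, 0.09, 0.996], [-1.0, 0.004, 0.01]]
ft_force: [-18.2, -0.7, 44.4]
opening: 0.048
```

Call:
{"name": "play_rows", "arguments": {"increments": [[-1, 0, 0, 0], [-1, 0, 0, 0], [-1, 0, 0, 0], [-1, 0, 0, 0], [-25, 0, 0, 0], [-60, 0, 0, 0], [-100, 0, 0, 0], [-140, 0, 0, 0], [-150, 35, -20, 0], [-150, 70, -40, 0]], "gripper": 1.0}}

```text
t: 26.63
tcp_pos: [0.4558, 0.0868, 0.2261]
tool_rot: [[0.002, -0.996, 0.089], [0.01, 0.089, 0.996], [-1.0, -0.001, 0.01]]
ft_force: [-0.4, -1.6, 0.5]
opening: 0.0858
```

Run:
```python
from h import *
sleeves('12')
g=np.array([.4700,-.2735,.12]); print(inc(g)); g=np.array([.5580,-.2735,.029]); print(inc(g))
```

```text
top red [349. 201.] 0.071 [ 0.5572 -0.2728] 0.022
top red [384. 202.] 0.05 [ 0.5497 -0.3855] 0.0145
side red [225. 166.] 0.048 [0.5402 0.2473] 0.0281
side red [266. 303.] 0.071 [ 0.5579 -0.2753] 0.0218
side red [273. 344.] 0.049 [ 0.5507 -0.3876] 0.0152
side yellow [232. 218.] 0.114 [ 0.5172 -0.0124] 0.0215
side blue [228. 187.] 0.113 [0.5259 0.1192] 0.0215
(array([ 100.5,  -51.1, -357.1]), np.float64(-0.005))
(array([ 191.3, -139. , -350. ]), np.float64(-0.005))
```

View pics/side12.png

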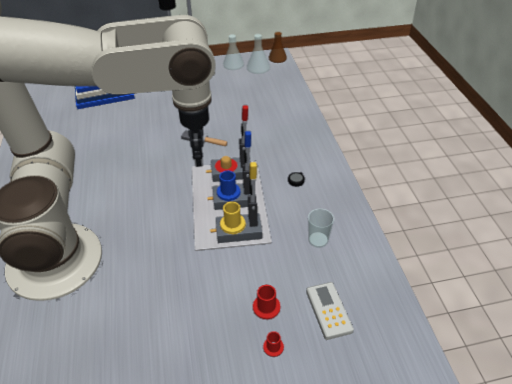

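Blue and yellow are seated and the red sleeve hasn't moved. I'll fetch the large red one at (266,303).

Call:
{"name": "play_rows", "arguments": {"increments": [[0, 0, -40, 0], [0, 0, -80, 0], [0, 0, -120, 0], [0, -10, -160, 0], [0, -30, -200, 0], [10, -55, -240, 0], [30, -85, -275, 0], [55, -110, -310, 0], [80, -139, -350, 0], [100, -139, -350, 0]]}}

```text
t: 27.57
tcp_pos: [0.5565, -0.2717, 0.1279]
tool_rot: [[0.001, -0.996, 0.091], [0.008, 0.091, 0.996], [-1.0, 0.0, 0.008]]
ft_force: [0.6, -0.4, 1.1]
opening: 0.0855
```

Run:
```python
from h import *
g=np.array([.5580,-.2735,.029]); print(inc(g))
```

```text
(array([98.9, -1.7, -2.4]), np.float64(-0.006))
```

Call:
{"name": "play_rows", "arguments": {"increments": [[15, -2, -2, -0.006], [30, -2, -2, -0.006], [45, -2, -2, -0.006], [60, -2, -2, -0.006], [75, -2, -2, -0.006], [88, -2, -2, -0.006], [99, -2, -2, -0.006], [99, -2, -2, -0.006], [99, -2, -2, -0.006], [99, -2, -2, -0.006]]}}

```text
t: 28.4
tcp_pos: [0.5587, -0.2733, 0.0297]
tool_rot: [[0.001, -0.996, 0.085], [0.007, 0.085, 0.996], [-1.0, -0.001, 0.007]]
ft_force: [-0.3, -0.0, 0.9]
opening: 0.0855
```

Call:
{"name": "play_rows", "arguments": {"increments": [[0, 0, 0, 0], [0, 0, 0, 0], [0, 0, 0, 0], [0, 0, 0, 0], [0, 0, 0, 0], [0, 0, 0, 0], [0, 0, 0, 0], [0, 0, 0, 0], [0, 0, 0, 0], [0, 0, 0, 0]], "gripper": 0.0}}

```text
t: 29.23
tcp_pos: [0.5591, -0.2735, 0.0305]
tool_rot: [[0.002, -0.996, 0.085], [0.007, 0.085, 0.996], [-1.0, -0.002, 0.007]]
ft_force: [-0.8, 1.9, 6.4]
opening: 0.0471
```

Call:
{"name": "play_rows", "arguments": {"increments": [[-15, 0, 0, 0], [-45, 0, 0, 0], [-85, 25, 0, 0], [-120, 60, 0, 0], [-150, 100, 20, 0], [-160, 115, 55, 0], [-160, 115, 95, 0], [-160, 115, 135, 0], [-160, 115, 175, 0], [-160, 115, 215, 0]]}}

```text
t: 30.07
tcp_pos: [0.4613, -0.056, 0.1925]
tool_rot: [[0.004, -0.996, 0.086], [0.006, 0.086, 0.996], [-1.0, -0.003, 0.007]]
ft_force: [1.4, -0.8, -0.7]
opening: 0.0473
```

Run:
```python
from h import *
print(get_state()['opening'],inc([.5385,.249,.190]))
```

```text
0.04734450711839251 (array([  4.7, -50.7, 310.5]), np.float64(-0.001))
```

Call:
{"name": "play_rows", "arguments": {"increments": [[0, 0, 38, 0], [0, 0, 76, 0], [0, 0, 114, 0], [0, 0, 152, 0], [0, -5, 190, 0], [0, -15, 230, 0], [0, -35, 270, 0], [5, -51, 309, 0], [15, -51, 310, 0], [30, -51, 310, 0]]}}

```text
t: 30.9
tcp_pos: [0.5397, 0.2511, 0.1646]
tool_rot: [[0.005, -0.996, 0.083], [0.007, 0.084, 0.996], [-1.0, -0.004, 0.007]]
ft_force: [-0.1, -0.7, -1.0]
opening: 0.0471
```

Call:
{"name": "play_rows", "arguments": {"increments": [[3, 0, 0, 0], [5, 0, 0, 0], [5, 0, 0, 0], [5, 0, 0, 0], [5, 0, 0, 0], [5, 0, 0, 0], [5, 0, 0, 0], [5, 0, 0, 0], [5, 0, 0, 0], [5, 0, 0, 0]]}}

```text
t: 31.73
tcp_pos: [0.5397, 0.2511, 0.1596]
tool_rot: [[0.005, -0.996, 0.083], [0.007, 0.084, 0.996], [-1.0, -0.004, 0.007]]
ft_force: [0.7, 0.5, -0.8]
opening: 0.0472
```

Run:
```python
from h import *
print(get_state()['tcp_pos'],get_state()['opening'],inc([.5390,.249,.115]))
c=snap('side','s13.png')
flange(c,'red',.54,.245,.085)
a=cv2.imread('pics/s13.png'); cv2.imwrite('pics/s13z.png',cv2.resize(a[110:230,170:280],None,fx=5,fy=5,interpolation=cv2.INTER_CUBIC))
```

```text
[0.53972687 0.25112391 0.15964766] 0.04715627443746345 (array([44.6,  0.7, -2.5]), np.float64(0.001))
blob z [0.1324 0.1368 0.1392 0.1443 0.1715 0.218 ]
ztop 0.14000000000000007 mec [0.5397 0.2476] 0.0363 lsq [0.5406 0.2475] 0.0344 tube [0.54198928 0.24979528] 87
```

View pics/s13z.png

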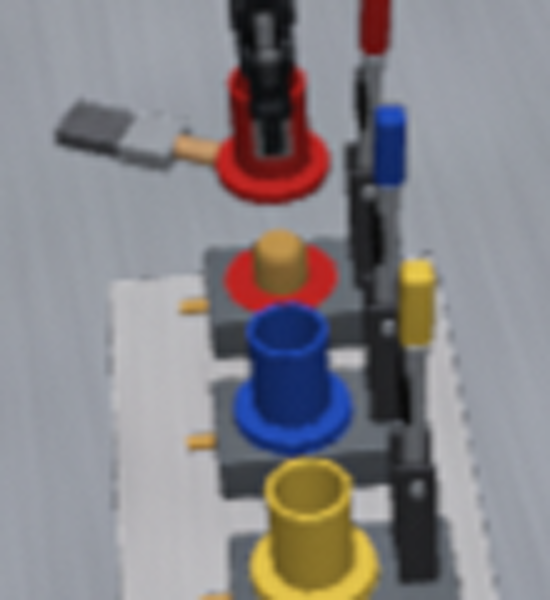

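Run:
```python
from h import *
d=np.load('pics/side13.png.npz') if 0 else np.load('pics/s13.png.npz'); c={k:d[k] for k in d}; W=cloud(c)
for f in ['s13.png','side12.png','side0.png']:
    d=np.load(f'pics/{f}.npz'); c={k:d[k] for k in d}; W=cloud(c)
    for col,(cx,cy) in dict(red=(.54,.247),blue=(.527,.12),yellow=(.518,-.01)).items():
        D=np.hypot(W[...,0]-cx,W[...,1]-cy); P=W[(D<.045)&seg(c,col)&(abs(W[...,2]-.043)<.007)]
        if len(P)<30: continue
        h=cv2.convexHull(P[:,:2].astype(np.float32))[:,0]; Q=W[(D<.03)&(abs(W[...,2]-.073)<.0035)]
        print(f,col,len(P),cv2.minEnclosingCircle(h),fitc(h)[0],len(Q),Q.mean(0) if len(Q) else '')
```

```text
s13.png red 119 ((0.5399773120880127, 0.24374206364154816), 0.036442313343286514) [0.53939361 0.2434661 ] 38 [0.53939689 0.24307356 0.07262911]
s13.png blue 39 ((0.5309228301048279, 0.1135147362947464), 0.035826362669467926) [0.52791523 0.11764576] 26 [0.52456811 0.10377678 0.07327192]
s13.png yellow 40 ((0.5172510147094727, -0.02062574401497841), 0.033019524067640305) [ 0.51768949 -0.01700407] 36 [ 0.51759239 -0.02091831  0.07362156]
side12.png red 121 ((0.5393260717391968, 0.2455870658159256), 0.03576553985476494) [0.53908384 0.24575348] 41 [0.54008614 0.24311112 0.0729628 ]
side12.png blue 42 ((0.530697762966156, 0.11811713129281998), 0.03677774593234062) [0.52826952 0.1193149 ] 29 [0.52658692 0.10177052 0.07334767]
side12.png yellow 39 ((0.5173136591911316, -0.01924501545727253), 0.03298064321279526) [ 0.51742663 -0.01544259] 33 [ 0.51408074 -0.02190669  0.07283938]
side0.png red 99 ((0.5395790338516235, 0.24739482998847961), 0.03564703091979027) [0.53965142 0.24890343] 36 [0.54130998 0.24400541 0.07290739]
side0.png blue 161 ((0.5270581245422363, 0.12002234905958176), 0.036763910204172134) [0.52785543 0.12024831] 59 [0.52540125 0.11773118 0.07280919]
side0.png yellow 200 ((0.5186281204223633, -0.011885699816048145), 0.03634530305862427) [ 0.51798169 -0.01100989] 67 [ 0.51738916 -0.01292896  0.07310683]
```

Call:
{"name": "play_rows", "arguments": {"increments": [[5, -0.3, -2, 0], [10, -0.3, -4, 0], [18, -0.3, -4, 0], [26, -0.3, -4, 0], [34, -0.3, -4, 0], [40, -0.3, -4, 0], [46, -0.3, -4, 0], [46, -0.3, -4, 0], [46, -0.3, -4, 0], [46, -0.3, -4, 0]]}}

```text
t: 32.62
tcp_pos: [0.5401, 0.2475, 0.1139]
tool_rot: [[0.005, -0.996, 0.083], [0.007, 0.083, 0.996], [-1.0, -0.005, 0.007]]
ft_force: [0.6, 1.1, -0.5]
opening: 0.0472
```

Run:
```python
from h import *
c=snap('side','s14.png'); s=get_state(); print(s['ft_force'])
flange(c,'red',.54,.245,.07)
a=cv2.imread('pics/s14.png'); cv2.imwrite('pics/s14z.png',cv2.resize(a[120:200,180:280],None,fx=6,fy=6,interpolation=cv2.INTER_CUBIC))
c=snap('top','t14.png');a=cv2.imread('pics/t14.png'); cv2.imwrite('pics/t14z.png',cv2.resize(a[160:260,150:290],None,fx=5,fy=5,interpolation=cv2.INTER_CUBIC))
```

```text
[ 0.03772902 -0.61993844 -0.16957639]
blob z [0.0841 0.0908 0.0937 0.0975 0.1241 0.1893]
ztop 0.09500000000000003 mec [0.54   0.2416] 0.0345 lsq [0.5403 0.2422] 0.0332 tube [0.54245565 0.24618674] 85
```

View pics/s14z.png

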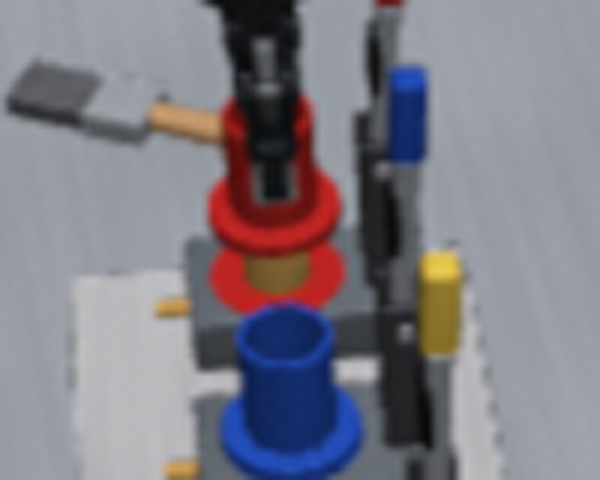

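View pics/t14z.png

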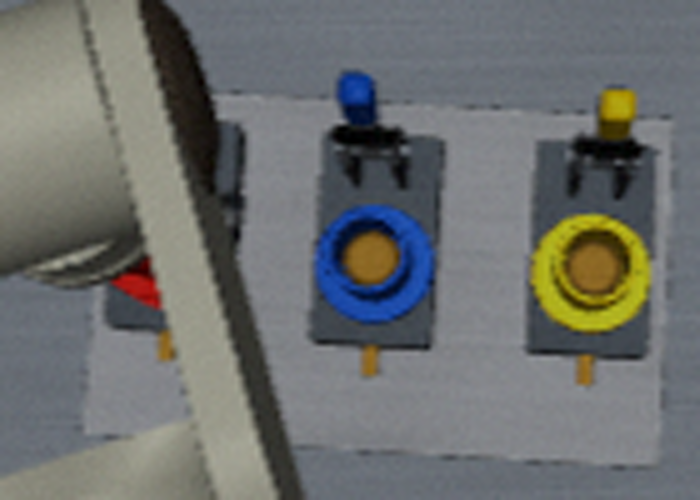

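Call:
{"name": "play_rows", "arguments": {"increments": [[2, 0, 0, 0], [4, 0, 0, 0], [6, 0, 0, 0], [8, 0, 0, 0], [10, 0, 0, 0], [11, 0, 0, 0], [12, 0, 0, 0], [13, 0, 0, 0], [14, 0, 0, 0], [15, 0, 0, 0]]}}

```text
t: 33.55
tcp_pos: [0.5403, 0.2476, 0.0991]
tool_rot: [[0.006, -0.996, 0.083], [0.007, 0.083, 0.996], [-1.0, -0.005, 0.008]]
ft_force: [0.1, -1.0, -0.3]
opening: 0.0473
```

Call:
{"name": "play_rows", "arguments": {"increments": [[3, 0, 0, 0], [6, 0, 0, 0], [9, 0, 0, 0], [12, 0, 0, 0], [15, 0, 0, 0], [18, 0, 0, 0], [20, 0, 0, 0], [22, 0, 0, 0], [24, 0, 0, 0], [26, 0, 0, 0]]}}

```text
t: 34.38
tcp_pos: [0.5407, 0.248, 0.0733]
tool_rot: [[0.007, -0.996, 0.083], [0.007, 0.083, 0.996], [-1.0, -0.006, 0.008]]
ft_force: [-6.3, 1.0, 31.6]
opening: 0.0471
```

Red is seated. I'll retract and go to the red handle from above to close its lever.

Call:
{"name": "play_rows", "arguments": {"increments": [[-1, 0, 0, 0], [-1, 0, 0, 0], [-1, 0, 0, 0], [-1, 0, 0, 0], [-25, 0, 0, 0], [-60, 0, 0, 0], [-100, 0, 0, 0], [-140, 0, 0, 0], [-180, 0, 0, 0], [-220, 0, 0, 0]], "gripper": 1.0}}

```text
t: 35.22
tcp_pos: [0.5388, 0.2462, 0.2954]
tool_rot: [[0.007, -0.996, 0.083], [0.008, 0.083, 0.996], [-1.0, -0.006, 0.008]]
ft_force: [-0.1, 1.1, -0.6]
opening: 0.0857
```

Run:
```python
from h import *
sleeves('15')
print(inc([.612,.241,.2257]))
a=cv2.imread('pics/side15.png'); cv2.imwrite('pics/s15z.png',cv2.resize(a[100:250,170:290],None,fx=4,fy=4,interpolation=cv2.INTER_CUBIC))
```

```text
top red [384. 202.] 0.05 [ 0.5499 -0.3856] 0.0146
top red [191. 208.] 0.109 [0.1428 0.0503] 0.4002
top yellow [267. 215.] 0.114 [ 0.5163 -0.0088] 0.0218
top blue [225. 213.] 0.114 [0.5254 0.1223] 0.0218
side red [225. 159.] 0.114 [0.542  0.2451] 0.021
side red [273. 344.] 0.051 [ 0.5507 -0.3878] 0.0149
side yellow [232. 218.] 0.115 [ 0.5174 -0.0124] 0.0219
side blue [228. 187.] 0.114 [0.526  0.1184] 0.0212
(array([ 75.8, -70.6,  -0.6]), np.float64(0.002))
```

View pics/s15z.png

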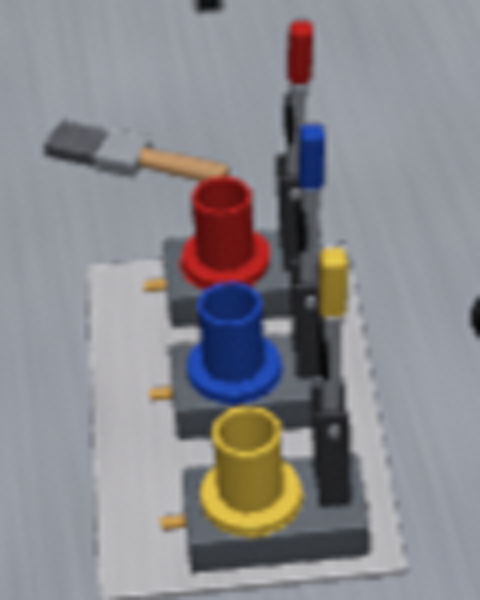

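Call:
{"name": "play_rows", "arguments": {"increments": [[0, -30, 0, 0], [0, -60, 0, 0], [0, -71, 0, 0], [15, -71, 0, 0], [35, -71, 0, 0], [55, -71, 0, 0], [70, -71, 0, 0], [75, -71, 0, 0], [75, -71, 0, 0], [75, -71, 0, 0]], "gripper": 0.6}}

```text
t: 36.15
tcp_pos: [0.6126, 0.2416, 0.2273]
tool_rot: [[0.016, -0.996, 0.083], [0.01, 0.083, 0.996], [-1.0, -0.015, 0.012]]
ft_force: [-0.3, -0.6, 0.3]
opening: 0.0515
```

Call:
{"name": "play_rows", "arguments": {"increments": [[0, 0, 0, 0], [0, 0, 0, 0], [0, 0, 0, 0], [0, 0, 0, 0], [0, 0, 0, 0], [0, 0, 0, 0], [0, 0, 0, 0], [0, 0, 0, 0], [0, 0, 0, 0], [0, 0, 0, 0]], "gripper": 0.0, "force": 30}}

```text
t: 36.98
tcp_pos: [0.6129, 0.2413, 0.2285]
tool_rot: [[0.018, -0.996, 0.083], [0.01, 0.084, 0.996], [-1.0, -0.017, 0.012]]
ft_force: [0.5, -1.1, 6.1]
opening: 0.0175
```

Call:
{"name": "play_rows", "arguments": {"increments": [[-1, 10, 0, 0], [-1, 20, 0, 0], [0, 30, 0, 0], [2, 40, 0, 0], [5, 50, 0, 0], [8, 59, 0, 0], [12, 68, 0, 0], [18, 77, 0, 0], [23, 85, 0, 0], [30, 93, 0, 0]]}}

```text
t: 37.82
tcp_pos: [0.5204, 0.2491, 0.1987]
tool_rot: [[0.02, -0.996, 0.084], [0.01, 0.084, 0.996], [-1.0, -0.02, 0.012]]
ft_force: [-6.5, -5.2, 14.4]
opening: 0.0174
```

Run:
```python
from h import *
s=get_state();print(s['opening'],inc(hand('red',0)-[0,0,.0175]))
```

```text
0.01740543534517929 (array([92.3, 46.3,  0.4]), np.float64(0.001))
```

Call:
{"name": "play_rows", "arguments": {"increments": [[7, 8, 0, 0], [14, 15, 0, 0], [22, 21, 0, 0], [31, 26, 0, 0], [40, 31, 0, 0], [50, 35, 0, 0], [60, 38, 0, 0], [70, 40, 0, 0], [80, 41, 0, 0], [92, 41, 0, 0]]}}

```text
t: 38.65
tcp_pos: [0.4799, 0.2526, 0.1053]
tool_rot: [[0.018, -0.996, 0.083], [0.008, 0.083, 0.996], [-1.0, -0.017, 0.009]]
ft_force: [-10.4, -10.8, 4.1]
opening: 0.0174
```

Call:
{"name": "play_rows", "arguments": {"increments": [[2, 0, 0, 0], [3, 0, 0, 0], [3, 0, 0, 0], [3, 0, 0, 0], [3, 0, 0, 0], [3, 0, 0, 0], [3, 0, 0, 0], [3, 0, 0, 0], [3, 0, 0, 0], [3, 0, 0, 0]]}}

```text
t: 39.48
tcp_pos: [0.4797, 0.2524, 0.1029]
tool_rot: [[0.018, -0.996, 0.083], [0.008, 0.083, 0.996], [-1.0, -0.017, 0.009]]
ft_force: [-3.4, -4.3, 9.8]
opening: 0.0175
```

Call:
{"name": "play_rows", "arguments": {"increments": [[0, 0, 0, 0], [0, 0, 0, 0], [0, 0, 0, 0], [0, 0, 0, 0], [-30, 0, 0, 0], [-70, 0, 0, 0], [-110, 0, 0, 0], [-150, 0, 0, 0], [-190, -10, -30, 0], [-190, -30, -60, 0]], "gripper": 0.6}}

```text
t: 40.32
tcp_pos: [0.5006, 0.1909, 0.299]
tool_rot: [[0.025, -0.997, 0.079], [0.01, 0.079, 0.997], [-1.0, -0.024, 0.012]]
ft_force: [1.0, 0.8, 0.7]
opening: 0.0514
```

Run:
```python
from h import *
c=snap('side','s16.png');a=cv2.imread('pics/s16.png'); cv2.imwrite('pics/s16z.png',cv2.resize(a[100:250,170:290],None,fx=4,fy=4,interpolation=cv2.INTER_CUBIC))
for col,ce,P in blobs(c):
    if col=='red': print(ce,np.median(P,0).round(4),np.percentile(P,98,axis=0).round(4))
print(inc([.5985,.116,.2275]))
```

```text
[204.89285714 147.44047619] [0.4789 0.245  0.1298] [0.501  0.2554 0.135 ]
[225.71428571 161.09714286] [0.5387 0.2287 0.0675] [0.5717 0.2655 0.1136]
[273.11977716 344.33426184] [ 0.5506 -0.3958  0.0195] [ 0.5724 -0.3716  0.051 ]
(array([ 71.7, -98. , -60.3]), np.float64(0.001))
```

View pics/s16z.png

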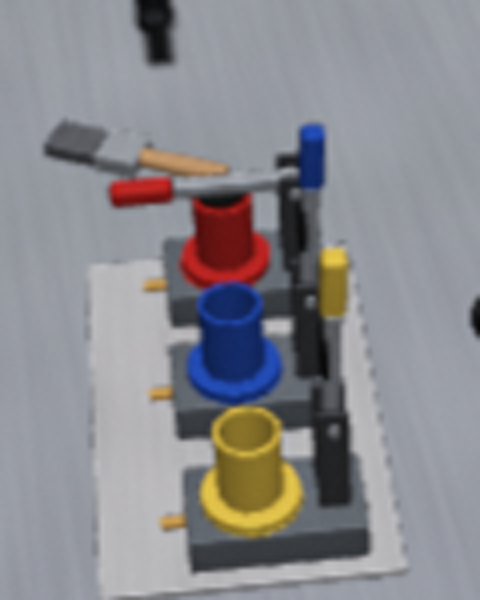

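The red lever is shut over its sleeve, with the handle at z = 0.130. Blue lever next.

Call:
{"name": "play_rows", "arguments": {"increments": [[0, -30, -20, 0], [0, -60, -40, 0], [0, -90, -60, 0], [0, -98, -60, 0], [20, -98, -60, 0], [45, -98, -60, 0], [62, -98, -60, 0], [72, -98, -60, 0], [72, -98, -60, 0], [72, -98, -60, 0]]}}

```text
t: 41.2
tcp_pos: [0.5986, 0.1164, 0.2275]
tool_rot: [[0.025, -0.996, 0.084], [0.007, 0.084, 0.996], [-1.0, -0.024, 0.009]]
ft_force: [0.6, -0.3, -0.3]
opening: 0.0511
```

Run:
```python
from h import *
print(inc([.5985,.116,.2275]))
```

```text
(array([ 0. ,  0. , -0.4]), np.float64(0.001))
```

Call:
{"name": "play_rows", "arguments": {"increments": [[0, 0, 0, 0], [0, 0, 0, 0], [0, 0, 0, 0], [0, 0, 0, 0], [0, 0, 0, 0], [0, 0, 0, 0], [0, 0, 0, 0], [0, 0, 0, 0], [0, 0, 0, 0], [0, 0, 0, 0]], "gripper": 0.0}}

```text
t: 42.03
tcp_pos: [0.5989, 0.1161, 0.2288]
tool_rot: [[0.026, -0.996, 0.084], [0.006, 0.084, 0.996], [-1.0, -0.026, 0.008]]
ft_force: [0.2, -1.9, 5.8]
opening: 0.0176
```

Call:
{"name": "play_rows", "arguments": {"increments": [[-1, 10, 0, 0], [-1, 20, 0, 0], [0, 30, 0, 0], [1, 40, 0, 0], [4, 50, 0, 0], [7, 59, 0, 0], [11, 68, 0, 0], [16, 77, 0, 0], [21, 85, 0, 0], [28, 93, 0, 0]]}}

```text
t: 42.87
tcp_pos: [0.506, 0.1239, 0.1994]
tool_rot: [[0.028, -0.996, 0.084], [0.005, 0.084, 0.996], [-1.0, -0.027, 0.008]]
ft_force: [-6.4, -3.9, 12.9]
opening: 0.0179
```

Call:
{"name": "play_rows", "arguments": {"increments": [[7, 8, 0, 0], [14, 15, 0, 0], [22, 21, 0, 0], [31, 26, 0, 0], [40, 31, 0, 0], [50, 35, 0, 0], [60, 38, 0, 0], [70, 40, 0, 0], [80, 42, 0, 0], [92, 42, 0, 0]]}}

```text
t: 43.7
tcp_pos: [0.4649, 0.1274, 0.1056]
tool_rot: [[0.025, -0.996, 0.084], [0.004, 0.084, 0.996], [-1.0, -0.025, 0.006]]
ft_force: [-9.3, -9.1, 3.7]
opening: 0.0173
```

Call:
{"name": "play_rows", "arguments": {"increments": [[2, 0, 0, 0], [3, 0, 0, 0], [3, 0, 0, 0], [3, 0, 0, 0], [3, 0, 0, 0], [3, 0, 0, 0], [3, 0, 0, 0], [3, 0, 0, 0], [3, 0, 0, 0], [3, 0, 0, 0]]}}

```text
t: 44.53
tcp_pos: [0.4647, 0.1274, 0.1036]
tool_rot: [[0.026, -0.996, 0.084], [0.004, 0.084, 0.996], [-1.0, -0.026, 0.006]]
ft_force: [-4.4, -4.7, 17.1]
opening: 0.0178
```

Call:
{"name": "play_rows", "arguments": {"increments": [[0, 0, 0, 0], [0, 0, 0, 0], [0, 0, 0, 0], [0, 0, 0, 0], [-30, 0, 0, 0], [-70, 0, 0, 0], [-110, 0, 0, 0], [-150, 0, 0, 0], [-190, -10, -30, 0], [-190, -30, -60, 0]], "gripper": 0.6}}

```text
t: 45.37
tcp_pos: [0.4841, 0.0662, 0.2999]
tool_rot: [[0.034, -0.996, 0.08], [0.005, 0.08, 0.997], [-0.999, -0.033, 0.007]]
ft_force: [0.9, 0.9, 1.1]
opening: 0.0516
```

Run:
```python
from h import *
c=snap('side','s17.png');a=cv2.imread('pics/s17.png'); cv2.imwrite('pics/s17z.png',cv2.resize(a[100:250,170:290],None,fx=4,fy=4,interpolation=cv2.INTER_CUBIC))
for col,ce,P in blobs(c):
    if col in('red','blue') and 0<P[:,1].mean()<.3: print(col,ce,np.median(P,0).round(4),np.percentile(P,98,axis=0).round(4))
print(inc([.5897,-.016,.2275]))
```

```text
red [204.86904762 147.42857143] [0.4781 0.2455 0.1287] [0.5007 0.2555 0.3049]
red [225.69616519 160.80530973] [0.539  0.2291 0.0695] [0.5715 0.2654 0.1137]
blue [206.69473684 174.45263158] [0.4686 0.1196 0.1296] [0.4898 0.1312 0.1355]
blue [228.01425178 189.12826603] [0.5253 0.1021 0.0651] [0.5589 0.1404 0.114 ]
(array([  73.6, -106. ,  -66.7]), np.float64(0.001))
```

View pics/s17z.png

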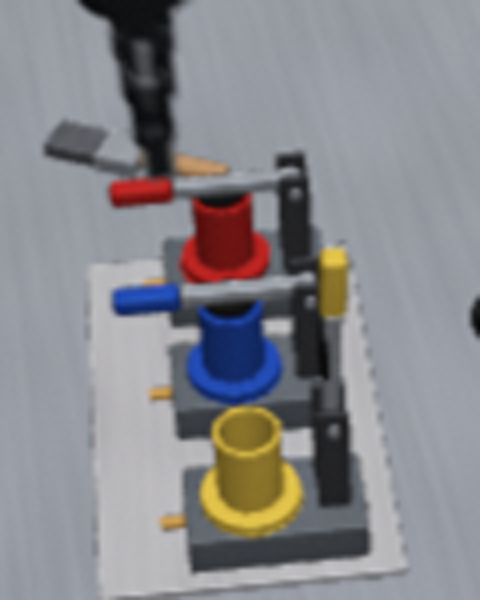

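The blue lever is shut, and red and yellow haven't changed. Yellow lever next.

Call:
{"name": "play_rows", "arguments": {"increments": [[0, -30, -20, 0], [0, -60, -45, 0], [0, -90, -66, 0], [0, -106, -66, 0], [20, -106, -66, 0], [45, -106, -66, 0], [63, -106, -66, 0], [73, -106, -66, 0], [73, -106, -66, 0], [73, -106, -66, 0]]}}

```text
t: 46.25
tcp_pos: [0.5897, -0.0152, 0.2284]
tool_rot: [[0.032, -0.996, 0.084], [0.002, 0.084, 0.996], [-0.999, -0.032, 0.004]]
ft_force: [-0.7, -0.7, 1.0]
opening: 0.051
```

Run:
```python
from h import *
print(inc([.5897,-.016,.2275]))
```

```text
(array([ 0.9,  0. , -0.8]), np.float64(0.001))
```

Call:
{"name": "play_rows", "arguments": {"increments": [[1, 0, -1, 0], [1, 0, -1, 0], [1, 0, -1, 0], [1, 0, -1, 0], [1, 0, -1, 0], [1, 0, -1, 0], [1, 0, -1, 0], [1, 0, -1, 0], [1, 0, -1, 0], [1, 0, -1, 0]], "gripper": 0.0}}

```text
t: 47.08
tcp_pos: [0.59, -0.0161, 0.2286]
tool_rot: [[0.034, -0.996, 0.084], [0.002, 0.084, 0.996], [-0.999, -0.034, 0.005]]
ft_force: [-0.0, 3.5, 5.8]
opening: 0.0176
```

Call:
{"name": "play_rows", "arguments": {"increments": [[-1, 10, 0, 0], [-1, 20, 0, 0], [0, 30, 0, 0], [1, 40, 0, 0], [4, 50, 0, 0], [7, 59, 0, 0], [10, 68, 0, 0], [15, 77, 0, 0], [20, 85, 0, 0], [27, 93, 0, 0]]}}

```text
t: 47.92
tcp_pos: [0.4975, -0.0083, 0.1992]
tool_rot: [[0.035, -0.996, 0.084], [0.001, 0.084, 0.996], [-0.999, -0.035, 0.004]]
ft_force: [-4.9, -0.7, 12.9]
opening: 0.0179
```

Call:
{"name": "play_rows", "arguments": {"increments": [[7, 8, 0, 0], [14, 15, 0, 0], [22, 21, 0, 0], [31, 26, 0, 0], [40, 31, 0, 0], [50, 35, 0, 0], [60, 39, 0, 0], [70, 41, 0, 0], [80, 43, 0, 0], [92, 43, 0, 0]]}}

```text
t: 48.75
tcp_pos: [0.4568, -0.0048, 0.1053]
tool_rot: [[0.034, -0.996, 0.084], [0.0, 0.084, 0.996], [-0.999, -0.034, 0.003]]
ft_force: [-10.1, -4.3, 57.7]
opening: 0.0174
```

Call:
{"name": "play_rows", "arguments": {"increments": [[2, 0, 0, 0], [3, 0, 0, 0], [3, 0, 0, 0], [3, 0, 0, 0], [3, 0, 0, 0], [3, 0, 0, 0], [3, 0, 0, 0], [3, 0, 0, 0], [3, 0, 0, 0], [3, 0, 0, 0]]}}

```text
t: 49.58
tcp_pos: [0.4571, -0.005, 0.104]
tool_rot: [[0.035, -0.996, 0.084], [-0.0, 0.084, 0.996], [-0.999, -0.035, 0.003]]
ft_force: [-11.7, -0.4, 35.0]
opening: 0.0176
```

Call:
{"name": "play_rows", "arguments": {"increments": [[0, 0, 0, 0], [0, 0, 0, 0], [0, 0, 0, 0], [0, 0, 0, 0], [-30, 0, 0, 0], [-70, 0, 0, 0], [-110, 0, 0, 0], [-130, 0, 0, 0], [-130, 40, 0, 0], [-130, 80, 0, 0]], "gripper": 0.6}}

```text
t: 50.42
tcp_pos: [0.3727, 0.0017, 0.2312]
tool_rot: [[0.035, -0.996, 0.083], [-0.0, 0.084, 0.997], [-0.999, -0.035, 0.003]]
ft_force: [-0.0, 0.1, 0.5]
opening: 0.0512
```

Run:
```python
from h import *
W={}
for n in ['side','top']:
    c=snap(n,n+'18.png');a=cv2.imread(f'pics/{n}18.png'); cv2.imwrite(f'pics/{n}18z.png',cv2.resize(a[100:250,160:300],None,fx=4,fy=4,interpolation=cv2.INTER_CUBIC))
    for f in (n+'0.png',n+'18.png'):
        d=np.load(f'pics/{f}.npz'); c={k:d[k] for k in d}; Wc=cloud(c)
        for col in SP:
            h=hand(col,0); 
            m=seg(c,col)&(np.hypot(Wc[...,0]-h[0],Wc[...,1]-h[1])<.035)&(Wc[...,2]>.115)&(Wc[...,2]<.16); P=Wc[m]
            if len(P)>10:
                k=(P[:,0]-h[0]); A=np.polyfit(k,P[:,2],1); print(f,col,len(P),'z',A[1].round(4),'slope',A[0].round(3),'x',P[:,0].mean().round(4))
```

```text
side0.png red 90 z 0.1321 slope -0.023 x 0.4802
side0.png blue 91 z 0.1308 slope -0.002 x 0.4682
side0.png yellow 103 z 0.1295 slope 0.004 x 0.4582
side18.png red 83 z 0.1281 slope -0.011 x 0.4792
side18.png blue 95 z 0.1291 slope -0.024 x 0.4684
side18.png yellow 104 z 0.129 slope -0.01 x 0.4581
top0.png red 100 z 0.1326 slope -0.058 x 0.4774
top0.png blue 103 z 0.1318 slope -0.022 x 0.4665
top0.png yellow 98 z 0.1298 slope -0.019 x 0.4566
top18.png red 102 z 0.1289 slope -0.07 x 0.4774
top18.png blue 101 z 0.1297 slope -0.023 x 0.4663
top18.png yellow 99 z 0.13 slope -0.003 x 0.4563
```

View pics/side18z.png

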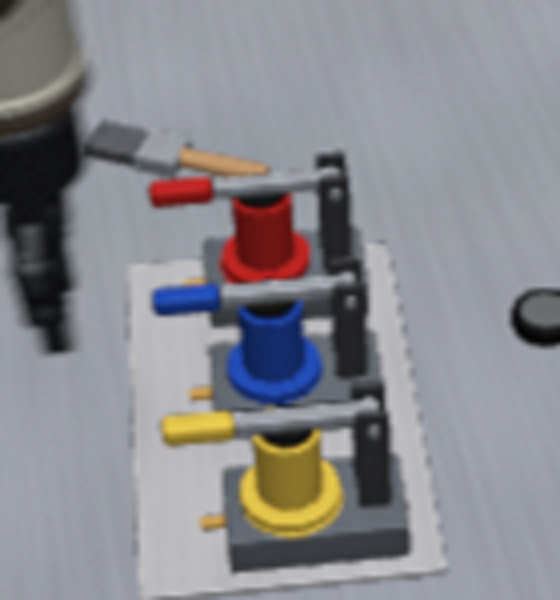

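View pics/top18.png

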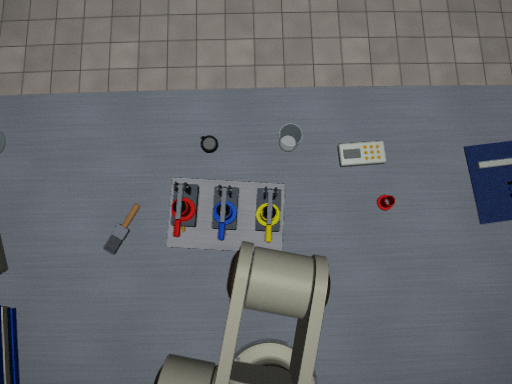

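Run:
```python
from h import *
for f in ('side15.png','side18.png','top15.png','top18.png'):
    d=np.load(f'pics/{f}.npz'); c={k:d[k] for k in d}; Wc=cloud(c)
    for col in SP:
        D=np.hypot(Wc[...,0]-SP[col][0],Wc[...,1]-SP[col][1]); z=Wc[...,2]
        F=Wc[seg(c,col)&(D<.045)&(z>.046)&(z<.06)]; T=Wc[seg(c,col)&(D<.035)&(z>.06)&(z<.125)]
        if len(F)>15: print(f,col,len(F),F[:,2].mean().round(4),np.round(cv2.minEnclosingCircle(F[:,:2].astype(np.float32))[0],4),'tubetop',np.percentile(T[:,2],98).round(4) if len(T) else '')
# bystanders: image difference
for n in ('top','side'):
    a=cv2.imread(f'pics/{n}0.png').astype(int);b=cv2.imread(f'pics/{n}18.png').astype(int)
    m=(abs(a-b).max(2)>40).astype(np.uint8); N,l,st,ce=cv2.connectedComponentsWithStats(m)
    print(n,[(ce[i].round().astype(int).tolist(),int(st[i,4])) for i in range(1,N) if st[i,4]>12])
```

```text
side15.png red 138 0.0536 [0.5395 0.2434] tubetop 0.1155
side15.png blue 172 0.0533 [0.5266 0.1177] tubetop 0.115
side15.png yellow 187 0.0533 [ 0.5176 -0.014 ] tubetop 0.116
side18.png red 133 0.0539 [0.5414 0.2464] tubetop 0.1159
side18.png blue 174 0.0533 [0.5269 0.1174] tubetop 0.1148
side18.png yellow 198 0.0527 [ 0.5183 -0.0126] tubetop 0.1156
top15.png red 70 0.0511 [0.5394 0.2287] tubetop 0.1107
top15.png blue 184 0.0515 [0.5254 0.1225] tubetop 0.1152
top15.png yellow 204 0.0515 [ 0.5166 -0.0091] tubetop 0.1145
top18.png red 154 0.0515 [0.5388 0.249 ] tubetop 0.1183
top18.png blue 157 0.0515 [0.5254 0.1231] tubetop 0.1188
top18.png yellow 161 0.0517 [ 0.5167 -0.0082] tubetop 0.1173
top [([350, 200], 403), ([173, 204], 19), ([186, 210], 69), ([229, 215], 37), ([262, 218], 24), ([374, 236], 418), ([326, 239], 369), ([268, 313], 6249), ([39, 357], 3227), ([2, 354], 222), ([158, 375], 53), ([274, 379], 206), ([304, 378], 144)]
side [([35, 11], 1530), ([114, 1], 32), ([79, 10], 45), ([103, 24], 305), ([92, 85], 15044), ([164, 64], 27), ([175, 63], 15), ([205, 144], 25), ([70, 212], 2314), ([205, 150], 18), ([225, 159], 292), ([49, 157], 20), ([29, 165], 42), ([45, 170], 284), ([228, 186], 261), ([227, 198], 39), ([231, 215], 203), ([17, 229], 220), ([233, 227], 18), ([230, 230], 46), ([24, 251], 1531), ([215, 285], 715), ([266, 303], 765), ([226, 335], 828)]
```

```bash
python3 -c "
from h import *
s=get_state(); print(s['t'],s['ft_force'],s['joint_vel'].round(3)); print(close_job())"
```

```text
50.5167 [ 1.45945965 -0.34564714  0.00761554] [ 0.002  0.096 -0.079  0.003 -0.053  0.014]
the job is handed in; nothing more can be done
None
```

I opened all three levers, seated the yellow, blue and large red sleeves on their own spigots, shut the levers over them, and handed the job in at about 50.5 s. The small red decoy was left where it was. The hand-in reports no verdict.

**Seating:** In the last pictures each sleeve's flange top reads z = 0.052–0.054 m against 0.053 m expected. The sleeves look upright and on their spigots.

**Levers:** Each handle reads z = 0.128–0.130 m, the same as or a few mm lower than at the start. I pressed each handle down before letting go. I did not measure the lever angles directly; shut is judged from handle height and the pictures.

**Bystanders:** Comparing the first and last pictures shows no change at the beaker, meter, brush or timer. At hand-in the gripper was clear of everything.

**Checks that disagreed:**
- **Cameras:** the two differ by about 3–4 mm in y. I aimed the sleeves by comparing them with the spigots in the same view, checked against the robot's position when gripping.
- **Station spacing:** I measured about 131 and 125 mm between stations instead of 130. All three sleeves still went on without resistance.
- **Forces:** pushing the sleeves home peaked at about 44 N, and pressing the yellow lever against its stop briefly reached 58 N at the wrist.

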